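Make up a case of three white-capped vials

ROBOT

A 6-joint arm with a two-finger parallel gripper is mounted at the origin on a cart in front of the work surface, level with it; the furniture and walls round the work are solid. World frame = base frame: x ahead of the robot, y to its left, z up, the work surface at z = 0. Lengths are in m, angles in degrees, forces in N, time in s.
With the tool pointing down it reaches from about 0.25 to 0.775 m from the base axis. Payload 4 kg.
Tool frame: the origin (TCP) lies on the centre line of the jaws, within the pads' length; the fingertips stand 8 mm ahead of it and the grasp point (between the pads) lies 11 mm behind it; z points along the fingers, y is the direction in which the jaws open and shut (so a half turn about z gives the same grasp; the last joint's range is limited). The gripper opens to 85 mm and grips with 20 to 120 N. Pads are 22 mm wide; open, the fingers measure 114 mm over their backs; the gripper's body (76 mm by 85 mm) begins 54 mm behind the grasp point. The pads swing forward as they close: fully open they stand 13 mm farther back than shut.
Start: joints at [-80.22, 4.996, 78.535, -0, 96.463, -5.907], TCP at [0.149, -0.53, 0.239] pointing down, gripper open.
Joint ranges: [-177.83, 177.83], [-43.37, 116.18], [15.69, 146.23], [-61.86, 241.86], [9.47, 152.12], [-147.06, 147.06]. Speed limits (degrees/s): [159.86, 159.86, 180, 180, 180, 180].

INTERFACE

Orientations are given as [roll, pitch, yaw] about the fixed x, y, z axes, in that order (R = Rz(yaw) Ry(pitch) Rx(roll)).
In Python, from plant import ctrl gives the robot as it stands. The module is installed in compiled form; this text tells all that it offers.
- The arm moves only by the tool step_arm, never from a script. Its argument "motion" is a list of rows, each an object with "gripper": the finger opening in cm, from 0 to 8.54; "dp": the shift along the tool's x, y, z in cm, a list of three; "rot": the turn, a rotation vector about the tool's x, y, z in rad, a list of three. A call has 1 to 20 rows; each row shifts and turns the pose as measured when the row begins, along the tool's axes as they then stand; what a row does not reach is not made up. A row lasts 1/12 s, in which the tool goes at most 41.7 mm and 7.16 degrees, less where a joint would pass 70% of its speed; a pose out of reach is approached as far as the arm can. A call with a gripper value outside its range is refused whole. The fingers move at their own pace and stop on an object; "squeeze" is the grip in N (left out, the last holds). Time passes only in rows, so rows that do not move let the fingers close. It gives the time, the measured TCP pose, the force and the opening at its end, in the units of the state.
- ctrl.observe(): the state, without advancing time (a new reading comes with each control period).
- ctrl.capture(name): name is "scene" or "top" or "wrist"; returns a dict with "color" (480x640x3 uint8, red, green, blue), "fx", "fy", "cx", "cy" (pixels), "distortion" ([k1, k2, p1, p2, k3] as OpenCV has them; the pictures are not rectified), "pose" (4x4, takes a point from camera to world coordinates); the wrist camera has in their place "tool_from_camera" (4x4, takes a point from camera to tool coordinates, whose origin is the TCP and whose axes are the flange's). Camera axes: x right, y down, z forward; pixel columns grow to the right and rows downward; lengths in m; the calibration is good to about 2 mm. A picture is of the moment at which its call begins: read the wrist's pose just before it. There is no depth.
- ctrl.finish_job(): hands the job in, once; it reports no verdict.
The state is a dict: "t": time; "joint_pos": joint angles; "qvel": joint speeds; "joint_torque": joint torques, N m; "tool_pos": TCP position; "tool_rot": TCP orientation; "wrist_force": force on the tool from outside, world axes, zero at the start; "torque": the same for the moment, N m; "width": finger opening in m.
Only numpy, scipy, OpenCV 4.12 (cv2) and the standard library are available. Lean on these libraries where they do the work, as an engineer would, in place of code of your own. Each camera call takes 0.05 s, during which the arm holds its last target.

TASK

The open sample case already holds two vials. Bring the number of white-capped vials in it up to exactly three by standing white-capped ones from the blue mat in it, each upright and fully down on the case's floor, then close the lid fully. Leave the surplus white-capped vial standing on the mat, and leave every black-capped vial, in the case or on the mat, and the marker, timer and jar where they are.

Things in the scene. Friction and masses are not known exactly. Their poses are not given: they have to be found in the camera images.
- case: grey hinged sample case, fixed; base 156 mm in its y, 90 mm in its x (-51 to +39), origin at bench height below the middle of its six compartments. These are centred at x = -18, +18, y = -50, 0, +50 mm, each 35 x 48 mm; two start occupied. Floor 3 mm above the bench, outer walls 18 mm high, dividers 14 mm high, solid front ledge (x -51 to -36) 14 mm high. Lid hinged on the top of the +x wall
- case_hinge (a point): middle of the hinge axis (the axis is parallel to the case's y), at x = +39 mm, z = 18 mm in the case's frame; it does not move with the lid
- lid (a joint): clear lid of the case: 0 = shut, grows as it opens up and over to the case's +x side; starts at 1.95 to 2.15 rad (leaning back), limit 2.2. Stiff hinge, no catch: it stays where left, 1 to 2 N at its free edge moves it. Hollow cover 90 x 156 mm, 43 mm high (shut: top 61 mm, ceiling 58 mm above the bench), walls 3 mm; a black tab 30 mm wide stands 9 mm out of its free side near the rim
- lid_edge (a point): on the moving lid: middle of the outer edge where the lid's top plate meets its free side, 90 mm out from the hinge axis along the lid and 43 mm from it square to the lid (shut: 61 mm above the bench over the case's -x wall)
- mat: blue mat lying fixed on the bench, 180 x 180 x 3 mm, origin at the centre of its underside; five vials stand on it at the start, at least 65 mm apart from centre to centre
- marker: bystander: black marker pen 140 mm long, 20 mm thick, lying on the bench; origin at its middle, underside
- timer: bystander: white dial timer with a red knob, 66 x 66 x 44 mm; origin at the centre of its underside
- jar: bystander: small white jar with a blue lid, 48 mm across, 61 mm high; origin at the centre of its underside
- white_0: small glass vial with a ribbed white screw cap, 21 mm across and 45 mm high; 22 g, more or less; origin at the centre of its underside, z up along it. It stands either on the mat or in one of the case's compartments: which vials start in the case differs from start to start
- white_1: small glass vial with a ribbed white screw cap, 21 mm across and 45 mm high; 22 g, more or less; origin at the centre of its underside, z up along it. It stands either on the mat or in one of the case's compartments: which vials start in the case differs from start to start
- white_2: small glass vial with a ribbed white screw cap, 21 mm across and 45 mm high; 22 g, more or less; origin at the centre of its underside, z up along it. It stands either on the mat or in one of the case's compartments: which vials start in the case differs from start to start
- white_3: small glass vial with a ribbed white screw cap, 21 mm across and 45 mm high; 22 g, more or less; origin at the centre of its underside, z up along it. It stands either on the mat or in one of the case's compartments: which vials start in the case differs from start to start
- black_0: small glass vial with a ribbed black screw cap, 21 mm across and 52 mm high; 22 g, more or less; origin at the centre of its underside, z up along it. It stands either on the mat or in one of the case's compartments: which vials start in the case differs from start to start
- black_1: small glass vial with a ribbed black screw cap, 21 mm across and 52 mm high; 22 g, more or less; origin at the centre of its underside, z up along it. It stands either on the mat or in one of the case's compartments: which vials start in the case differs from start to start
- black_2: small glass vial with a ribbed black screw cap, 21 mm across and 52 mm high; 22 g, more or less; origin at the centre of its underside, z up along it. It stands either on the mat or in one of the case's compartments: which vials start in the case differs from start to start
Things that resemble listed ones, but are neither listed nor needed, are in the scene too. Leave any orange or purple look-alike of the black_0 alone.

How it is judged (in metres and radians):
On the way:
1. exactly three white-capped vials stand fully down in the open case, the fourth on the mat ((((x of white_0 in the frame of mat between -0.09 and 0.09 m and y of white_0 in the frame of mat between -0.09 and 0.09 m and z of white_0 in the frame of mat between 0 and 0.008 m and angle between white_0's own z axis and vertical below 0.12 rad) and (x of white_1 in the frame of case between -0.036 and 0.036 m and y of white_1 in the frame of case between -0.075 and 0.075 m and z of white_1 in the frame of case between 0 and 0.008 m and angle between white_1's own z axis and vertical below 0.12 rad) and (x of white_2 in the frame of case between -0.036 and 0.036 m and y of white_2 in the frame of case between -0.075 and 0.075 m and z of white_2 in the frame of case between 0 and 0.008 m and angle between white_2's own z axis and vertical below 0.12 rad) and (x of white_3 in the frame of case between -0.036 and 0.036 m and y of white_3 in the frame of case between -0.075 and 0.075 m and z of white_3 in the frame of case between 0 and 0.008 m and angle between white_3's own z axis and vertical below 0.12 rad)) or ((x of white_0 in the frame of case between -0.036 and 0.036 m and y of white_0 in the frame of case between -0.075 and 0.075 m and z of white_0 in the frame of case between 0 and 0.008 m and angle between white_0's own z axis and vertical below 0.12 rad) and (x of white_1 in the frame of mat between -0.09 and 0.09 m and y of white_1 in the frame of mat between -0.09 and 0.09 m and z of white_1 in the frame of mat between 0 and 0.008 m and angle between white_1's own z axis and vertical below 0.12 rad) and (x of white_2 in the frame of case between -0.036 and 0.036 m and y of white_2 in the frame of case between -0.075 and 0.075 m and z of white_2 in the frame of case between 0 and 0.008 m and angle between white_2's own z axis and vertical below 0.12 rad) and (x of white_3 in the frame of case between -0.036 and 0.036 m and y of white_3 in the frame of case between -0.075 and 0.075 m and z of white_3 in the frame of case between 0 and 0.008 m and angle between white_3's own z axis and vertical below 0.12 rad)) or ((x of white_0 in the frame of case between -0.036 and 0.036 m and y of white_0 in the frame of case between -0.075 and 0.075 m and z of white_0 in the frame of case between 0 and 0.008 m and angle between white_0's own z axis and vertical below 0.12 rad) and (x of white_1 in the frame of case between -0.036 and 0.036 m and y of white_1 in the frame of case between -0.075 and 0.075 m and z of white_1 in the frame of case between 0 and 0.008 m and angle between white_1's own z axis and vertical below 0.12 rad) and (x of white_2 in the frame of mat between -0.09 and 0.09 m and y of white_2 in the frame of mat between -0.09 and 0.09 m and z of white_2 in the frame of mat between 0 and 0.008 m and angle between white_2's own z axis and vertical below 0.12 rad) and (x of white_3 in the frame of case between -0.036 and 0.036 m and y of white_3 in the frame of case between -0.075 and 0.075 m and z of white_3 in the frame of case between 0 and 0.008 m and angle between white_3's own z axis and vertical below 0.12 rad)) or ((x of white_0 in the frame of case between -0.036 and 0.036 m and y of white_0 in the frame of case between -0.075 and 0.075 m and z of white_0 in the frame of case between 0 and 0.008 m and angle between white_0's own z axis and vertical below 0.12 rad) and (x of white_1 in the frame of case between -0.036 and 0.036 m and y of white_1 in the frame of case between -0.075 and 0.075 m and z of white_1 in the frame of case between 0 and 0.008 m and angle between white_1's own z axis and vertical below 0.12 rad) and (x of white_2 in the frame of case between -0.036 and 0.036 m and y of white_2 in the frame of case between -0.075 and 0.075 m and z of white_2 in the frame of case between 0 and 0.008 m and angle between white_2's own z axis and vertical below 0.12 rad) and (x of white_3 in the frame of mat between -0.09 and 0.09 m and y of white_3 in the frame of mat between -0.09 and 0.09 m and z of white_3 in the frame of mat between 0 and 0.008 m and angle between white_3's own z axis and vertical below 0.12 rad))) and value of joint lid above 1 rad), for 0.2 s.
At the end, for the whole second after the job is handed in: Exactly three of the four white-capped vials stand in the case (upright within 0.12 rad, underside at most 8 mm above the bench), the fourth stands so on the mat, the lid is shut (under 0.06 rad), black-capped vials upright within 0.12 rad, all vials at rest (under 0.02 m/s) ((((x of white_0 in the frame of mat between -0.09 and 0.09 m and y of white_0 in the frame of mat between -0.09 and 0.09 m and z of white_0 in the frame of mat between 0 and 0.008 m and angle between white_0's own z axis and vertical below 0.12 rad) and (x of white_1 in the frame of case between -0.036 and 0.036 m and y of white_1 in the frame of case between -0.075 and 0.075 m and z of white_1 in the frame of case between 0 and 0.008 m and angle between white_1's own z axis and vertical below 0.12 rad) and (x of white_2 in the frame of case between -0.036 and 0.036 m and y of white_2 in the frame of case between -0.075 and 0.075 m and z of white_2 in the frame of case between 0 and 0.008 m and angle between white_2's own z axis and vertical below 0.12 rad) and (x of white_3 in the frame of case between -0.036 and 0.036 m and y of white_3 in the frame of case between -0.075 and 0.075 m and z of white_3 in the frame of case between 0 and 0.008 m and angle between white_3's own z axis and vertical below 0.12 rad)) or ((x of white_0 in the frame of case between -0.036 and 0.036 m and y of white_0 in the frame of case between -0.075 and 0.075 m and z of white_0 in the frame of case between 0 and 0.008 m and angle between white_0's own z axis and vertical below 0.12 rad) and (x of white_1 in the frame of mat between -0.09 and 0.09 m and y of white_1 in the frame of mat between -0.09 and 0.09 m and z of white_1 in the frame of mat between 0 and 0.008 m and angle between white_1's own z axis and vertical below 0.12 rad) and (x of white_2 in the frame of case between -0.036 and 0.036 m and y of white_2 in the frame of case between -0.075 and 0.075 m and z of white_2 in the frame of case between 0 and 0.008 m and angle between white_2's own z axis and vertical below 0.12 rad) and (x of white_3 in the frame of case between -0.036 and 0.036 m and y of white_3 in the frame of case between -0.075 and 0.075 m and z of white_3 in the frame of case between 0 and 0.008 m and angle between white_3's own z axis and vertical below 0.12 rad)) or ((x of white_0 in the frame of case between -0.036 and 0.036 m and y of white_0 in the frame of case between -0.075 and 0.075 m and z of white_0 in the frame of case between 0 and 0.008 m and angle between white_0's own z axis and vertical below 0.12 rad) and (x of white_1 in the frame of case between -0.036 and 0.036 m and y of white_1 in the frame of case between -0.075 and 0.075 m and z of white_1 in the frame of case between 0 and 0.008 m and angle between white_1's own z axis and vertical below 0.12 rad) and (x of white_2 in the frame of mat between -0.09 and 0.09 m and y of white_2 in the frame of mat between -0.09 and 0.09 m and z of white_2 in the frame of mat between 0 and 0.008 m and angle between white_2's own z axis and vertical below 0.12 rad) and (x of white_3 in the frame of case between -0.036 and 0.036 m and y of white_3 in the frame of case between -0.075 and 0.075 m and z of white_3 in the frame of case between 0 and 0.008 m and angle between white_3's own z axis and vertical below 0.12 rad)) or ((x of white_0 in the frame of case between -0.036 and 0.036 m and y of white_0 in the frame of case between -0.075 and 0.075 m and z of white_0 in the frame of case between 0 and 0.008 m and angle between white_0's own z axis and vertical below 0.12 rad) and (x of white_1 in the frame of case between -0.036 and 0.036 m and y of white_1 in the frame of case between -0.075 and 0.075 m and z of white_1 in the frame of case between 0 and 0.008 m and angle between white_1's own z axis and vertical below 0.12 rad) and (x of white_2 in the frame of case between -0.036 and 0.036 m and y of white_2 in the frame of case between -0.075 and 0.075 m and z of white_2 in the frame of case between 0 and 0.008 m and angle between white_2's own z axis and vertical below 0.12 rad) and (x of white_3 in the frame of mat between -0.09 and 0.09 m and y of white_3 in the frame of mat between -0.09 and 0.09 m and z of white_3 in the frame of mat between 0 and 0.008 m and angle between white_3's own z axis and vertical below 0.12 rad))) and value of joint lid below 0.06 rad and angle between each of black_0, black_1, black_2's own z axis and vertical below 0.12 rad and linear speed of each of white_0, white_1, white_2, white_3, black_0, black_1, black_2 below 0.02 m/s); the robot touches nothing.
It fails at once if a black-capped vial is moved by more than 20 mm (distance of any of black_0, black_1, black_2 from where it was at the start of the episode above 0.02 m).
It fails at once if a bystander is moved (timer or jar by more than 20 mm, marker by more than 30 mm) (distance of marker from where it was at the start of the episode above 0.03 m or distance of any of timer, jar from where it was at the start of the episode above 0.02 m).
It also fails if it takes over 72 s, if anything falls off the work surface, if the arm or the gripper's body presses on something with over 40 N, if the wrist force passes 120 N, or if a joint passes its speed limit or range.

## Working session

There is one attempt and no reset: what is moved stays moved. The work goes in short steps, Python scripts to look and compute and a tool call to move; the robot and the scene stay as the last step left them, time stands still between calls to the robot, and variables do not carry over. Pictures are saved under pics/ and viewed, and the job is handed in when it is done.

Besides the shell and the picture viewer there is one more tool, called after "Request:" in YAML: its name, and indented under it one key for each argument. step_arm: Moves the arm, as the interface text tells. Its arguments: {"type":"object","properties":{"motion":{"type":"array"},"squeeze":{"type":"number"}},"required":["motion"]}

```bash
mkdir -p pics; cat > h.py <<'E'
import numpy as np, cv2, json
from plant import ctrl
from scipy.spatial.transform import Rotation as R
def cap(name):
    s=ctrl.observe(); c=ctrl.capture(name)
    if name=='wrist':
        T=np.eye(4); T[:3,:3]=R.from_euler('xyz',s['tool_rot'],degrees=True).as_matrix(); T[:3,3]=s['tool_pos']
        c['pose']=T@np.array(c['tool_from_camera'])
    return c
def K(c): return np.array([[c['fx'],0,c['cx']],[0,c['fy'],c['cy']],[0,0,1.]])
def ray(c,u,v):
    p=cv2.undistortPoints(np.array([[[u,v]]],float),K(c),np.array(c['distortion'],float))[0,0]
    P=np.array(c['pose']); return P[:3,3],P[:3,:3]@np.array([p[0],p[1],1.])
def onz(c,u,v,z):
    o,d=ray(c,u,v); return o+d*(z-o[2])/d[2]
def proj(c,X):
    P=np.linalg.inv(np.array(c['pose'])); rv,_=cv2.Rodrigues(P[:3,:3])
    return cv2.projectPoints(np.array(X,float).reshape(-1,3),rv,P[:3,3],K(c),np.array(c['distortion'],float))[0][:,0]
def save(c,n): cv2.imwrite(f'pics/{n}.png',cv2.cvtColor(c['color'],cv2.COLOR_RGB2BGR))
E
python3 - <<'E'
from h import *
import pickle
s=ctrl.observe(); print(s)
for n in ['scene','top','wrist']:
    c=cap(n); save(c,n+'0'); pickle.dump(c,open(n+'0.pkl','wb')); print(n,np.round(c['pose'],3).tolist(),c['fx'],c['distortion'])
E
```

```text
{'t': 0.0, 'joint_pos': array([-8.02206472e+01,  5.03917626e+00,  7.86266277e+01, -7.06692755e-04,
        9.64614304e+01, -5.90801172e+00]), 'qvel': array([ 0.021073  , -0.0466485 ,  0.00870015,  0.06818624, -0.06004354,
        0.0519197 ]), 'joint_torque': array([-2.39562733e-04, -3.51869309e+01, -3.13273680e+01, -1.38663704e-04,
        1.07687723e-02,  1.86253679e-06]), 'tool_pos': array([ 0.14861513, -0.52903853,  0.23812178]), 'tool_rot': array([-1.79873369e+02, -1.23977746e-02,  1.56872721e+01]), 'wrist_force': array([ 1.03282655, -0.72543067,  0.10384524]), 'torque': array([-0.01666892,  0.03680808, -0.02384524]), 'width': 0.08531854036165785}
scene [[0.883, -0.245, 0.4, 0.159], [-0.469, -0.451, 0.76, -0.883], [-0.006, -0.858, -0.513, 0.626], [0.0, 0.0, 0.0, 1.0]] 493.8965040506877 [0.00501469 0.         0.         0.         0.        ]
top [[-0.008, -0.983, 0.184, 0.392], [-1.0, 0.013, 0.026, -0.082], [-0.028, -0.183, -0.983, 1.122], [0.0, 0.0, 0.0, 1.0]] 500.4443133989386 [-0.13926176  0.          0.          0.          0.        ]
wrist [[0.271, -0.917, -0.292, 0.223], [-0.963, -0.259, -0.08, -0.509], [-0.002, 0.303, -0.953, 0.372], [0.0, 0.0, 0.0, 1.0]] 332.7909445677287 [-0.0586574  0.         0.         0.         0.       ]
```

View pics/top0.png

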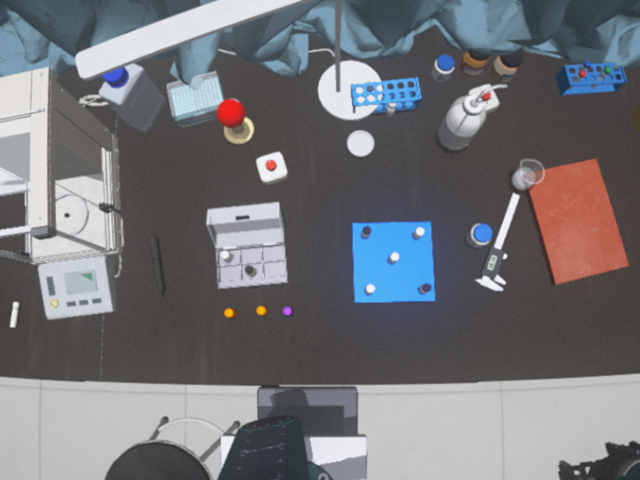

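View pics/scene0.png

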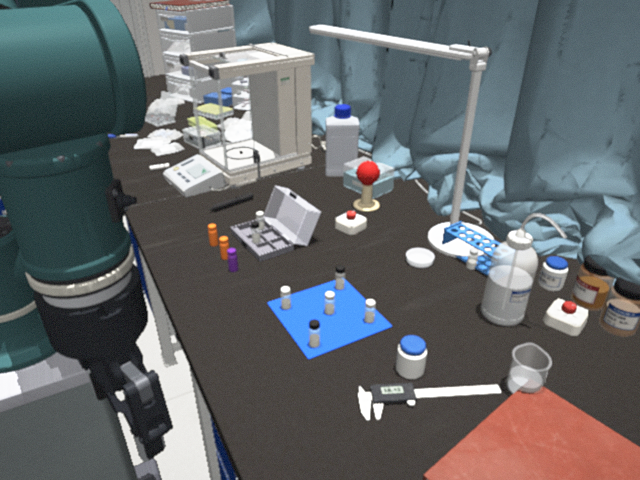

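The top view shows the mat at about (394,262), with white caps at (419,231), (394,257) and (370,288) and black caps at (366,231) and (426,288). The case is near (250,258) and holds a white vial at (227,257) and a black one at (250,270). Orange look-alikes are at (229,313) and (261,310), and a purple one at (288,310). So two whites need to move from the mat to the case.

Now a close crop and the measurements.

```bash
python3 - <<'E'
from h import *
import pickle
c=pickle.load(open('top0.pkl','rb'));im=c['color']
bgr=im[:,:,::-1]
a=cv2.resize(bgr[190:330,195:315],None,fx=4,fy=4,interpolation=cv2.INTER_CUBIC)
b=cv2.resize(bgr[210:310,340:450],None,fx=3.6,fy=3.6,interpolation=cv2.INTER_CUBIC)
o=np.zeros((560,880,3),np.uint8);o[:,:480]=a;o[:360,484:484+396]=b
cv2.imwrite('pics/crop0.png',o[:, :800] if False else cv2.resize(o,(800,509)))
hsv=cv2.cvtColor(im,cv2.COLOR_RGB2HSV)
# mat
m=cv2.inRange(hsv,(100,150,100),(125,255,255));m[:, :340]=0;m[:200]=0;m[310:]=0;m[:,445:]=0
cs,_=cv2.findContours(m,0,2);k=max(cs,key=cv2.contourArea);r=cv2.minAreaRect(k);
print('mat',onz(c,*r[0],.003)[:2]); bp=cv2.boxPoints(r); print(np.round([onz(c,*p,.003)[:2] for p in bp],4).tolist())
x,y,w,h=cv2.boundingRect(k)
full=cv2.drawContours(np.zeros_like(m),[cv2.convexHull(k)],-1,255,-1)
wm=cv2.inRange(hsv,(0,0,150),(180,60,255))&full
n,l,st,ce=cv2.connectedComponentsWithStats(wm)
for i in range(1,n):
  if st[i,4]>8: print('w',st[i],ce[i],onz(c,*ce[i],.043)[:2])
bm=cv2.inRange(hsv,(0,0,0),(180,255,75))&cv2.erode(full,np.ones((3,3)))
n,l,st,ce=cv2.connectedComponentsWithStats(bm)
for i in range(1,n):
  if st[i,4]>8: print('b',st[i],ce[i],onz(c,*ce[i],.05)[:2])
E
```

```text
mat [ 0.53081652 -0.22824373]
[[0.6219, -0.1364], [0.6247, -0.3223], [0.4416, -0.3185], [0.4395, -0.1377]]
w [415 227   9   9  62] [419.25806452 231.25806452] [ 0.59207819 -0.28354333]
w [390 252   9  10  61] [394.19672131 256.63934426] [ 0.53672609 -0.22625201]
w [366 284   9  10  65] [369.69230769 288.46153846] [ 0.4684495  -0.17113378]
```

View pics/crop0.png

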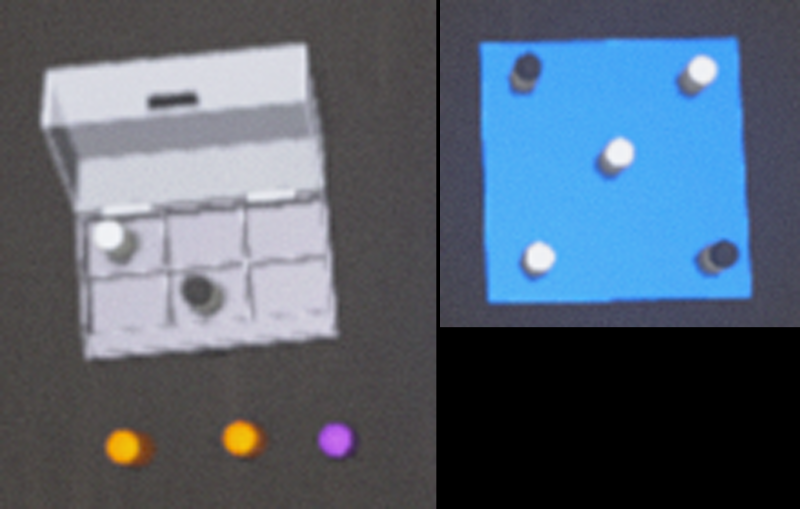

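```bash
python3 - <<'E'
from h import *
import pickle
c=pickle.load(open('top0.pkl','rb'))
f=lambda x,y,z:onz(c,195+x/3.636,190+y/3.636,z)[:2]
A=f(86,358,.005);B=f(338,336,.005);print(A,B,np.linalg.norm(A-B),'yaw',np.degrees(np.arctan2(*(-(A-B)*[1,-1]))))
d=(A-B)/np.linalg.norm(A-B); print(d)  # case +y
ex=np.array([d[1],-d[0]]); print('origin',(A+B)/2+ex*.051, 'ex',ex)
for n,x,y,z in [('w',108,236,.045),('b',200,290,.052),('junction',245,263,.014),('j2',167,272,.014),('tab',172,100,.1)]: print(n,f(x,y,z))
s=ctrl.observe();Rm=R.from_euler('xyz',s['tool_rot'],degrees=True).as_matrix()
print(Rm)
print(Rm.T@(np.array([.40,-.05,.30])-s['tool_pos'])*100)
E
```

```text
[0.47420208 0.16462307] [0.48672658 0.00791853] 0.15720424184892928 yaw 4.5696114790234645
[-0.07967024  0.99682127]
origin [0.53130222 0.09033398] ex [0.99682127 0.07967024]
w [0.54473114 0.14397675]
b [0.51076939 0.08639387]
junction [0.531448   0.06465909]
j2 [0.52632306 0.11308092]
tab [0.61600873 0.09680059]
[[ 9.62743364e-01  2.70416612e-01 -2.65219133e-04]
 [ 2.70416674e-01 -9.62741963e-01  1.65375344e-03]
 [ 1.91864813e-04 -1.66385982e-03 -9.99998597e-01]]
[ 37.1554597  -39.34445724  -6.08671084]
```

Request:
step_arm:
  motion:
    - {"gripper": 8.5, "dp": [2.8, -2.0, -0.35], "rot": [0, 0, 0]}
    - {"gripper": 8.5, "dp": [2.8, -2.0, -0.35], "rot": [0, 0, 0]}
    - {"gripper": 8.5, "dp": [2.8, -2.0, -0.35], "rot": [0, 0, 0]}
    - {"gripper": 8.5, "dp": [2.8, -2.0, -0.35], "rot": [0, 0, 0]}
    - {"gripper": 8.5, "dp": [2.8, -2.0, -0.35], "rot": [0, 0, 0]}
    - {"gripper": 8.5, "dp": [2.8, -2.0, -0.35], "rot": [0, 0, 0]}
    - {"gripper": 8.5, "dp": [2.8, -2.0, -0.35], "rot": [0, 0, 0]}
    - {"gripper": 8.5, "dp": [2.8, -2.0, -0.35], "rot": [0, 0, 0]}
    - {"gripper": 8.5, "dp": [2.8, -2.0, -0.35], "rot": [0, 0, 0]}
    - {"gripper": 8.5, "dp": [2.8, -2.0, -0.35], "rot": [0, 0, 0]}
    - {"gripper": 8.5, "dp": [2.8, -2.0, -0.35], "rot": [0, 0, 0]}
    - {"gripper": 8.5, "dp": [2.8, -2.0, -0.35], "rot": [0, 0, 0]}
    - {"gripper": 8.5, "dp": [2.8, -2.0, -0.35], "rot": [0, 0, 0]}
    - {"gripper": 8.5, "dp": [2.8, -2.0, -0.35], "rot": [0, 0, 0]}
    - {"gripper": 8.5, "dp": [2.8, -2.0, -0.35], "rot": [0, 0, 0]}
    - {"gripper": 8.5, "dp": [2.8, -2.0, -0.35], "rot": [0, 0, 0]}
    - {"gripper": 8.5, "dp": [0, 0, 0], "rot": [0, 0, 0.1]}
    - {"gripper": 8.5, "dp": [0, 0, 0], "rot": [0, 0, 0.1]}
    - {"gripper": 8.5, "dp": [0, 0, 0], "rot": [0, 0, 0]}

```text
t: 1.73
tool_pos: [0.5076, -0.0772, 0.2886]
tool_rot: [-179.1, 0.4, 3.6]
wrist_force: [0.3, 0.1, -0.1]
width: 0.0849
```

```bash
python3 - <<'E'
from h import *
import pickle
print(ctrl.observe()['tool_pos'],ctrl.observe()['tool_rot'])
c=cap('wrist'); save(c,'wrist1'); pickle.dump(c,open('wrist1.pkl','wb'))
im=c['color'];hsv=cv2.cvtColor(im,cv2.COLOR_RGB2HSV)
E
```

```text
[ 0.50762794 -0.07715687  0.28857853] [-179.1451425     0.39802812    3.60688895]
```

View pics/wrist1.png

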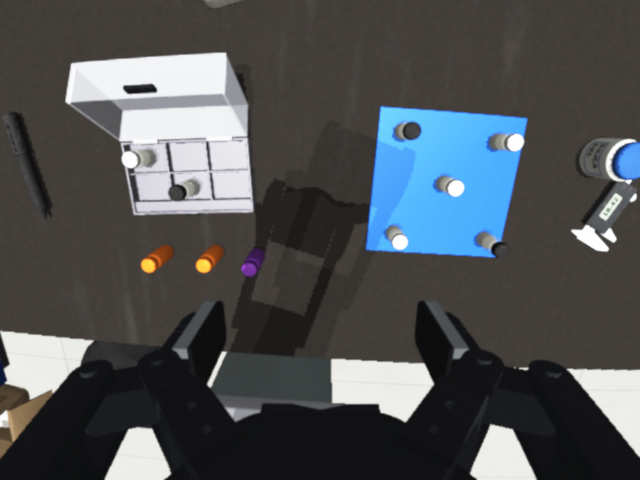

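The wrist view shows the three whites on the mat with cap tops at (398,238), (455,187) and (513,142). The case's front corners are at about (134,215) and (253,212), and its y=-50 compartments are both empty at right (230,155) and (232,190).

```bash
python3 - <<'E'
from h import *
import pickle
c=pickle.load(open('wrist1.pkl','rb'));im=c['color'];hsv=cv2.cvtColor(im,cv2.COLOR_RGB2HSV)
m=cv2.inRange(hsv,(0,0,200),(180,40,255))
n,l,st,ce=cv2.connectedComponentsWithStats(m)
for i in range(1,n):
  if 40<st[i,4]<600 and 110<st[i,1]<260 and st[i,0]<540: print(st[i],ce[i],onz(c,*ce[i],.048)[:2])
for p,z in [((134,215),.005),((253,212),.005),((212,172),.014),((173,172.5),.014)]: print(p,onz(c,*p,z)[:2])
a=cv2.resize(im[130:225,115:265,::-1],None,fx=5,fy=5,interpolation=cv2.INTER_CUBIC)
cv2.imwrite('pics/crop1.png',a)
b=cv2.resize(im[100:265,360:530,::-1],None,fx=3.5,fy=3.5,interpolation=cv2.INTER_CUBIC)
cv2.imwrite('pics/crop2.png',b)
E
```

```text
[508 134  16  17 217] [515.21658986 142.06451613] [ 0.59161459 -0.28283961]
[122 143  16  25 217] [128.64516129 158.47465438] [0.54635845 0.1452837 ]
[448 180  16  16 199] [455.43718593 187.84924623] [ 0.53667669 -0.22523915]
[392 235  16  15 177] [399.56497175 241.75706215] [ 0.46868465 -0.17053081]
(134, 215) [0.468538   0.17099305]
(253, 212) [0.48257063 0.01197266]
(212, 172) [0.53184225 0.06089754]
(173, 172.5) [0.52851557 0.10990705]
```

View pics/crop1.png

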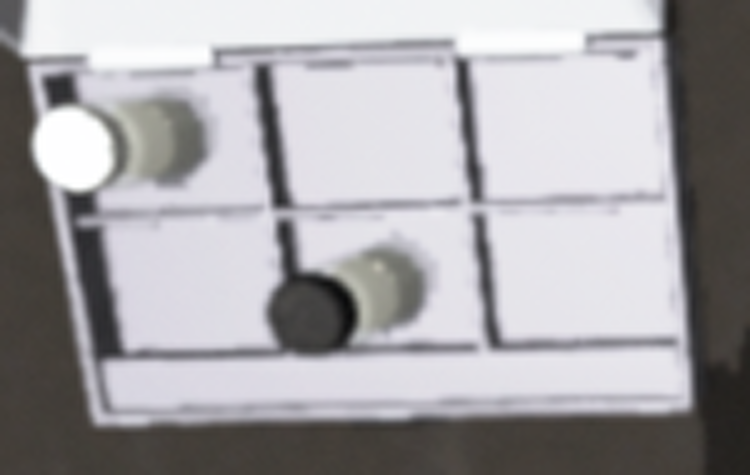

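View pics/crop2.png

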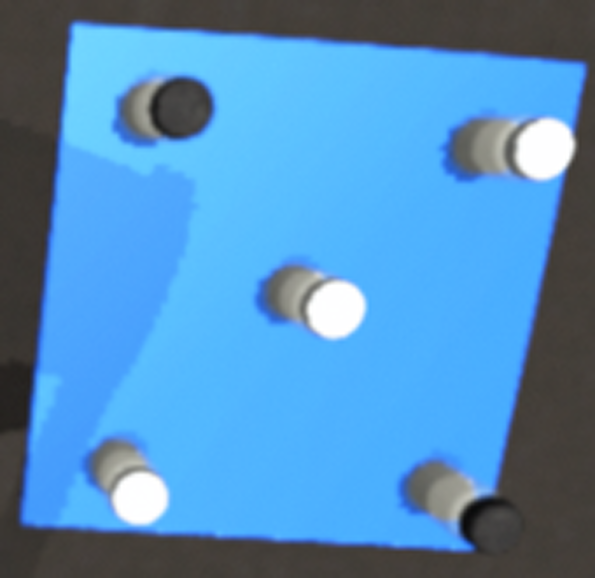

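```bash
python3 - <<'E'
from h import *
import pickle
c=pickle.load(open('wrist1.pkl','rb'))
P={}
for n,p,z in [('jR',(210.6,171.4),.014),('jL',(171,172.6),.014),('fl',(134.6,214),.014),('fr',(253,211.6),.014)]: P[n]=onz(c,*p,z)[:2]; print(n,P[n])
loc=np.array([[0,-.025],[0,.025],[-.051,.078],[-.051,-.078]]);W=np.array([P['jR'],P['jL'],P['fl'],P['fr']])
lc=loc-loc.mean(0);wc=W-W.mean(0)
th=np.arctan2((lc[:,0]*wc[:,1]-lc[:,1]*wc[:,0]).sum(),(lc*wc).sum());Rt=np.array([[np.cos(th),-np.sin(th)],[np.sin(th),np.cos(th)]])
t=W.mean(0)-Rt@loc.mean(0);print('yaw',np.degrees(th),'origin',t);print('res',W-(loc@Rt.T+t))
for q in [(.018,-.05),(-.018,-.05),(.018,.05)]: print(q,Rt@q+t)
s=ctrl.observe();Rm=R.from_euler('xyz',s['tool_rot'],degrees=True)
for tgt in [(.537,-.2258),(.4685,-.171)]:
  print(Rm.inv().apply(np.array([*tgt,.10])-s['tool_pos'])*100, 'levelrot',(Rm.inv()*R.from_euler('xyz',[180,0,np.degrees(th)],degrees=True)).as_rotvec())
E
```

```text
jR [0.5324736  0.06261662]
jL [0.52825573 0.11245512]
fl [0.47244983 0.16474124]
fr [0.48530863 0.01010882]
yaw 3.9997822773748823 origin [0.53005984 0.08925914]
res [[ 6.69948495e-04 -1.70341274e-03]
 [-6.02883735e-05 -1.74313293e-03]
 [-1.29352336e-03  1.22946848e-03]
 [ 6.83863237e-04  2.21707719e-03]]
(0.018, -0.05) [0.55150363 0.04063647]
(-0.018, -0.05) [0.51559131 0.03812538]
(0.018, 0.05) [0.54452836 0.14039291]
[ 2.11230581 15.28120186 18.60380713] levelrot [-0.01508325  0.00707996 -0.00415715]
[-4.36294101  9.36463226 18.73902074] levelrot [-0.01508325  0.00707996 -0.00415715]
```

Request:
step_arm:
  motion:
    - {"gripper": 5.0, "dp": [0.3, 2.2, 2.6], "rot": [-0.008, 0.004, -0.002]}
    - {"gripper": 5.0, "dp": [0.3, 2.2, 2.6], "rot": [-0.008, 0.004, -0.002]}
    - {"gripper": 5.0, "dp": [0.3, 2.2, 2.6], "rot": [0, 0, 0]}
    - {"gripper": 5.0, "dp": [0.3, 2.2, 2.6], "rot": [0, 0, 0]}
    - {"gripper": 5.0, "dp": [0.3, 2.2, 2.6], "rot": [0, 0, 0]}
    - {"gripper": 5.0, "dp": [0.3, 2.2, 2.6], "rot": [0, 0, 0]}
    - {"gripper": 5.0, "dp": [0.3, 2.2, 2.6], "rot": [0, 0, 0]}
    - {"gripper": 5.0, "dp": [0, 0, 0], "rot": [0, 0, 0]}
    - {"gripper": 5.0, "dp": [0, 0, 0], "rot": [0, 0, 0]}

```text
t: 2.53
tool_pos: [0.5399, -0.2388, 0.1014]
tool_rot: [179.8, -0.4, 5.1]
wrist_force: [0.4, -0.2, 1.1]
width: 0.0503
```

```bash
cat > tgt.py <<'E'
from h import *
import sys
def go(x,y,z,yaw=4.0):
    s=ctrl.observe();Rm=R.from_euler('xyz',s['tool_rot'],degrees=True)
    print(s['t'],np.round(s['tool_pos'],4),np.round(s['tool_rot'],2),round(s['width'],4),'dp cm',np.round(Rm.inv().apply(np.array([x,y,z])-s['tool_pos'])*100,2),'rot',np.round((Rm.inv()*R.from_euler('xyz',[180,0,yaw],degrees=True)).as_rotvec(),4))
if __name__=='__main__': go(*map(float,sys.argv[1:]))
E
python3 tgt.py .537 -.2258 .03
```

```text
2.5333 [ 0.5399 -0.2388  0.1014] [179.84  -0.42   5.14] 0.0503 dp cm [-0.22 -1.34  7.13] rot [ 0.0027 -0.0074  0.02  ]
```

Request:
step_arm:
  motion:
    - {"gripper": 5.0, "dp": [-0.22, -1.34, 1.0], "rot": [0, -0.007, 0.02]}
    - {"gripper": 5.0, "dp": [0, 0, 0.0], "rot": [0, 0, 0]}
    - {"gripper": 5.0, "dp": [0, 0, 0], "rot": [0, 0, 0]}

```text
t: 2.78
tool_pos: [0.5358, -0.2263, 0.0929]
tool_rot: [179.8, -0.1, 4.1]
wrist_force: [0.8, -0.0, 0.3]
width: 0.0501
```

```bash
python3 tgt.py .537 -.2258 .03; python3 -c "
from h import *
save(cap('wrist'),'wrist2')"
```

```text
2.7833 [ 0.5358 -0.2263  0.0929] [ 1.7981e+02 -6.0000e-02  4.0600e+00] 0.0501 dp cm [ 0.11 -0.07  6.29] rot [ 0.0033 -0.0011  0.001 ]
```

View pics/wrist2.png

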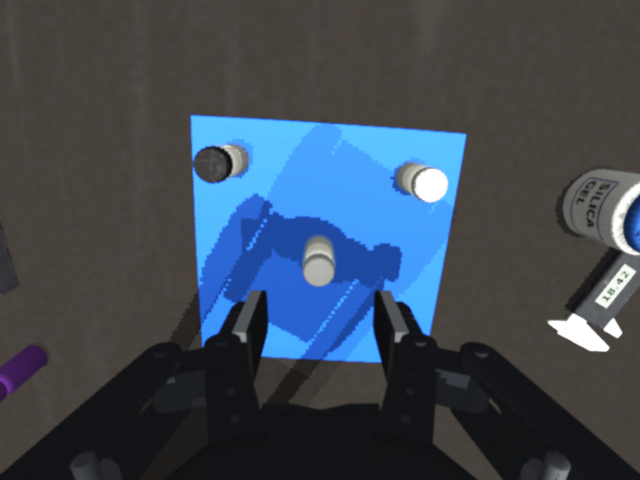

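The white vial sits centred between the fingers at (319,258), so I'm descending.

Request:
step_arm:
  motion:
    - {"gripper": 5.0, "dp": [0.1, -0.05, 2.0], "rot": [0, 0, 0]}
    - {"gripper": 5.0, "dp": [0, 0, 2.0], "rot": [0, 0, 0]}
    - {"gripper": 5.0, "dp": [0, 0, 1.5], "rot": [0, 0, 0]}
    - {"gripper": 5.0, "dp": [0, 0, 0.6], "rot": [0, 0, 0]}
    - {"gripper": 5.0, "dp": [0, 0, 0], "rot": [0, 0, 0]}
    - {"gripper": 5.0, "dp": [0, 0, 0], "rot": [0, 0, 0]}

```text
t: 3.33
tool_pos: [0.5437, -0.2279, 0.0424]
tool_rot: [179.2, -1.1, 4.5]
wrist_force: [-0.7, -0.9, -0.4]
width: 0.0497
```

```bash
python3 tgt.py .537 -.2258 .03
```

```text
3.3333 [ 0.5437 -0.2279  0.0424] [179.16  -1.1    4.5 ] 0.0497 dp cm [-0.67 -0.28  1.22] rot [ 0.0146 -0.0192  0.0086]
```

Request:
step_arm:
  motion:
    - {"gripper": 5.0, "dp": [-0.67, -0.28, 0.3], "rot": [0.0146, -0.0192, 0.0086]}
    - {"gripper": 5.0, "dp": [0, 0, 0], "rot": [0, 0, 0]}

```text
t: 3.5
tool_pos: [0.5376, -0.226, 0.0419]
tool_rot: [179.9, -0.1, 4.0]
wrist_force: [-0.5, -0.1, 0.1]
width: 0.0498
```

```bash
python3 tgt.py .537 -.2258 .03
```

```text
3.5 [ 0.5376 -0.226   0.0419] [ 1.7994e+02 -1.1000e-01  4.0100e+00] 0.0498 dp cm [-0.06 -0.03  1.19] rot [ 0.0011 -0.0019  0.0001]
```

Request:
step_arm:
  motion:
    - {"gripper": 5.0, "dp": [-0.06, -0.03, 1.0], "rot": [0, 0, 0]}
    - {"gripper": 5.0, "dp": [0, 0, 0.3], "rot": [0, 0, 0]}

```text
t: 3.67
tool_pos: [0.5386, -0.2268, 0.031]
tool_rot: [179.8, -0.4, 4.0]
wrist_force: [-0.5, -0.3, -0.8]
width: 0.05
```

```bash
python3 tgt.py .537 -.2258 .03
```

```text
3.6667 [ 0.5386 -0.2268  0.031 ] [179.78  -0.37   4.01] 0.05 dp cm [-0.16 -0.11  0.1 ] rot [ 0.0039 -0.0064  0.0001]
```

Good. Closing now.

Request:
step_arm:
  motion:
    - {"gripper": 5.0, "dp": [-0.16, -0.1, 0.1], "rot": [0.004, -0.006, 0]}
    - {"gripper": 1.5, "dp": [0, 0, 0], "rot": [0, 0, 0]}
    - {"gripper": 1.5, "dp": [0, 0, 0], "rot": [0, 0, 0]}
    - {"gripper": 1.5, "dp": [0, 0, 0], "rot": [0, 0, 0]}
    - {"gripper": 1.5, "dp": [0, 0, 0], "rot": [0, 0, 0]}
    - {"gripper": 1.5, "dp": [0, 0, 0], "rot": [0, 0, 0]}
    - {"gripper": 1.5, "dp": [0, 0, 0], "rot": [0, 0, 0]}
  squeeze: 30

```text
t: 4.25
tool_pos: [0.5366, -0.2258, 0.0292]
tool_rot: [-179.9, 0.0, 4.0]
wrist_force: [0.3, -0.6, 0.0]
width: 0.019
```

```bash
python3 tgt.py .5515 .0395 .10
```

```text
4.25 [ 0.5366 -0.2258  0.0292] [-1.7994e+02  5.0000e-02  4.0000e+00] 0.019 dp cm [  3.33 -26.37  -7.06] rot [-0.001   0.0008  0.    ]
```

Request:
step_arm:
  motion:
    - {"gripper": 1.5, "dp": [0, 0, -2.5], "rot": [0, 0, 0]}
    - {"gripper": 1.5, "dp": [0, 0, -2.5], "rot": [0, 0, 0]}
    - {"gripper": 1.5, "dp": [0, 0, -2.5], "rot": [0, 0, 0]}
    - {"gripper": 1.5, "dp": [0.3, -2.5, 0], "rot": [0, 0, 0]}
    - {"gripper": 1.5, "dp": [0.3, -2.5, 0], "rot": [0, 0, 0]}
    - {"gripper": 1.5, "dp": [0.3, -2.5, 0], "rot": [0, 0, 0]}
    - {"gripper": 1.5, "dp": [0.3, -2.5, 0], "rot": [0, 0, 0]}
    - {"gripper": 1.5, "dp": [0.3, -2.5, 0], "rot": [0, 0, 0]}
    - {"gripper": 1.5, "dp": [0.3, -2.5, 0], "rot": [0, 0, 0]}
    - {"gripper": 1.5, "dp": [0.3, -2.5, 0], "rot": [0, 0, 0]}
    - {"gripper": 1.5, "dp": [0.3, -2.5, 0], "rot": [0, 0, 0]}
    - {"gripper": 1.5, "dp": [0.3, -2.0, 0], "rot": [0, 0, 0]}
    - {"gripper": 1.5, "dp": [0, 0, 0], "rot": [0, 0, 0]}
    - {"gripper": 1.5, "dp": [0, 0, 0], "rot": [0, 0, 0]}

```text
t: 5.42
tool_pos: [0.5492, 0.0039, 0.109]
tool_rot: [-180.0, -0.1, 3.8]
wrist_force: [0.4, -0.7, -0.8]
width: 0.0196
```

```bash
python3 tgt.py .5515 .0395 .10;python3 -c "
from h import *
save(cap('wrist'),'wrist3')"
```

```text
5.4167 [0.5492 0.0039 0.109 ] [-1.7996e+02 -1.4000e-01  3.7900e+00] 0.0196 dp cm [ 0.46 -3.53  0.9 ] rot [-0.0007 -0.0024 -0.0037]
```

View pics/wrist3.png

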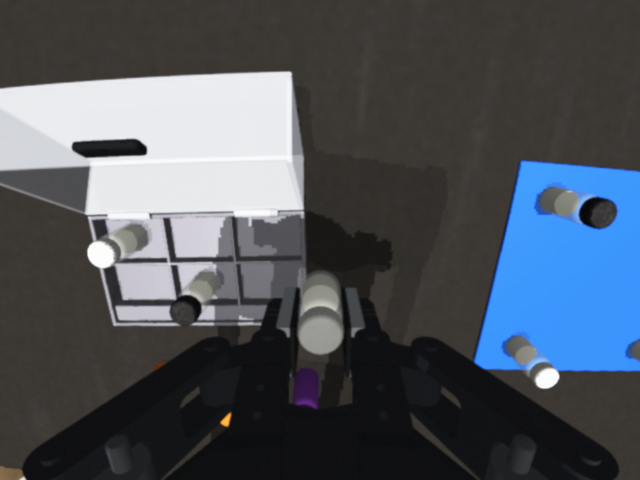

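The vial is gripped upright at (320,310). The case junction is at (235,262), which I'll use to refine the case position.

Request:
step_arm:
  motion:
    - {"gripper": 1.5, "dp": [0.3, -2.0, 0], "rot": [0, -0.002, -0.003]}
    - {"gripper": 1.5, "dp": [0.16, -1.5, 0.3], "rot": [0, 0, 0]}
    - {"gripper": 1.5, "dp": [0, 0, 0], "rot": [0, 0, 0]}
    - {"gripper": 1.5, "dp": [0, 0, 0], "rot": [0, 0, 0]}

```text
t: 5.8
tool_pos: [0.552, 0.0353, 0.1061]
tool_rot: [179.9, -0.0, 3.6]
wrist_force: [-0.1, -0.2, 1.2]
width: 0.0197
```

```bash
python3 tgt.py .5515 .0395 .10;python3 -c "
from h import *
c=cap('wrist');im=c['color'][:,:,::-1].copy()
th=np.radians(4);Rt=np.array([[np.cos(th),-np.sin(th)],[np.sin(th),np.cos(th)]]);t=np.array([.53006,.08926])
for q,z in [((0,-.025),.014),((0,.025),.014),((-.051,-.078),.014),((-.051,.078),.014),((.018,-.05),.003),((-.018,-.05),.003),((.018,.05),.048),((-.018,0),.055)]:
    p=proj(c,[*(Rt@q+t),z])[0];cv2.circle(im,(int(p[0]),int(p[1])),2,(0,0,255),-1)
cv2.imwrite('pics/wrist4.png',im)"
```

```text
5.8 [0.552  0.0353 0.1061] [ 1.7992e+02 -3.0000e-02  3.6200e+00] 0.0197 dp cm [-0.02 -0.42  0.61] rot [ 0.0014 -0.0006 -0.0066]
```

View pics/wrist4.png

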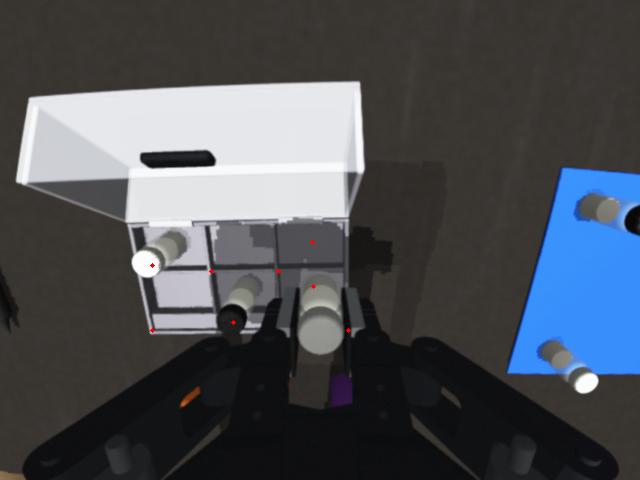

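Request:
step_arm:
  motion:
    - {"gripper": 1.5, "dp": [0, -0.45, 2.0], "rot": [0, 0, -0.006]}
    - {"gripper": 1.5, "dp": [0, 0, 2.0], "rot": [0, 0, 0]}
    - {"gripper": 1.5, "dp": [-0.1, 0, 0.3], "rot": [0, 0, 0]}
    - {"gripper": 1.5, "dp": [0, 0, 0], "rot": [0, 0, 0]}

```text
t: 6.18
tool_pos: [0.5524, 0.0342, 0.0641]
tool_rot: [179.8, -0.3, 3.6]
wrist_force: [-0.4, 0.2, -0.1]
width: 0.019
```

```bash
python3 tgt.py .5515 .0402 .0305
```

```text
6.1833 [0.5524 0.0342 0.0641] [179.78  -0.27   3.64] 0.019 dp cm [-0.06 -0.62  3.35] rot [ 0.0039 -0.0047 -0.0062]
```

Request:
step_arm:
  motion:
    - {"gripper": 1.5, "dp": [-0.1, -0.7, 0.5], "rot": [0.004, -0.005, -0.006]}
    - {"gripper": 1.5, "dp": [0, 0, 0.5], "rot": [0, 0, 0]}

```text
t: 6.35
tool_pos: [0.5519, 0.0398, 0.0556]
tool_rot: [180.0, -0.1, 3.9]
wrist_force: [0.5, 0.4, -0.3]
width: 0.0194
```

```bash
python3 tgt.py .5515 .0402 .0305
```

```text
6.35 [0.5519 0.0398 0.0556] [ 1.80e+02 -1.20e-01  3.86e+00] 0.0194 dp cm [-0.04 -0.04  2.51] rot [ 0.     -0.0021 -0.0024]
```

Request:
step_arm:
  motion:
    - {"gripper": 1.5, "dp": [-0.05, -0.05, 1.0], "rot": [0, -0.002, -0.002]}
    - {"gripper": 1.5, "dp": [0, 0, 1.0], "rot": [0, 0, 0]}
    - {"gripper": 1.5, "dp": [-0.1, 0, 0.4], "rot": [0, -0.003, 0]}

```text
t: 6.6
tool_pos: [0.552, 0.04, 0.0317]
tool_rot: [180.0, -0.1, 4.0]
wrist_force: [-0.0, 0.5, -0.1]
width: 0.0195
```

```bash
python3 tgt.py .5515 .0402 .0300
```

```text
6.6 [0.552  0.04   0.0317] [ 1.7996e+02 -7.0000e-02  3.9900e+00] 0.0195 dp cm [-0.04 -0.02  0.17] rot [ 0.0007 -0.0012 -0.0001]
```

Request:
step_arm:
  motion:
    - {"gripper": 1.5, "dp": [0, 0, 0.3], "rot": [0, 0, 0]}
    - {"gripper": 1.5, "dp": [0, 0, 0.1], "rot": [0, 0, 0]}
    - {"gripper": 1.5, "dp": [0, 0, 0], "rot": [0, 0, 0]}

```text
t: 6.85
tool_pos: [0.5526, 0.0401, 0.0293]
tool_rot: [179.9, -0.1, 4.0]
wrist_force: [-0.4, 0.2, -0.2]
width: 0.0192
```

```bash
python3 tgt.py .5515 .0402 .0300
```

```text
6.85 [0.5526 0.0401 0.0293] [ 1.7994e+02 -1.1000e-01  4.0200e+00] 0.0192 dp cm [-0.11 -0.02 -0.07] rot [ 0.001  -0.0018  0.0004]
```

Seated, with no excess force. Releasing to 36 mm and lifting.

Request:
step_arm:
  motion:
    - {"gripper": 3.6, "dp": [0, 0, 0], "rot": [0, 0, 0]}
    - {"gripper": 3.6, "dp": [0, 0, 0], "rot": [0, 0, 0]}
    - {"gripper": 3.6, "dp": [0, 0, 0], "rot": [0, 0, 0]}
    - {"gripper": 3.6, "dp": [0, 0, -1.5], "rot": [0, 0, 0]}
    - {"gripper": 3.6, "dp": [0, 0, -2.5], "rot": [0, 0, 0]}
    - {"gripper": 3.6, "dp": [0, 0, -2.5], "rot": [0, 0, 0]}
    - {"gripper": 3.6, "dp": [0, 0, -1.5], "rot": [0, 0, 0]}
    - {"gripper": 3.6, "dp": [0, 0, 0], "rot": [0, 0, 0]}

```text
t: 7.52
tool_pos: [0.5502, 0.0404, 0.1079]
tool_rot: [180.0, 0.4, 4.0]
wrist_force: [1.2, -0.5, 0.9]
width: 0.0366
```

```bash
python3 tgt.py .4685 -.1708 .095;python3 -c "
from h import *
save(cap('wrist'),'wrist5')"
```

```text
7.5167 [0.5502 0.0404 0.1079] [179.98   0.35   4.05] 0.0366 dp cm [-9.63 20.49  1.36] rot [0.0003 0.0061 0.0008]
```

View pics/wrist5.png

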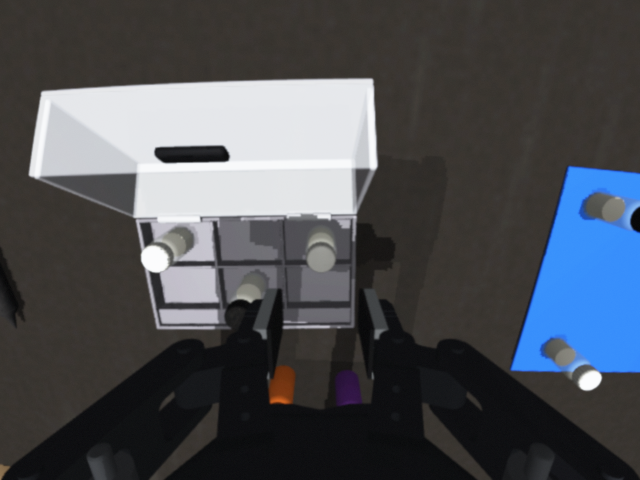

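The first vial stands in its compartment with its cap at (320,250). Going for the near white vial.

Request:
step_arm:
  motion:
    - {"gripper": 5.0, "dp": [-1.15, 2.5, 0.1], "rot": [0, 0.005, 0]}
    - {"gripper": 5.0, "dp": [-1.15, 2.5, 0], "rot": [0, 0, 0]}
    - {"gripper": 5.0, "dp": [-1.15, 2.5, 0.1], "rot": [0, 0, 0]}
    - {"gripper": 5.0, "dp": [-1.15, 2.5, 0.1], "rot": [0, 0, 0]}
    - {"gripper": 5.0, "dp": [-1.15, 2.5, 0.1], "rot": [0, 0, 0]}
    - {"gripper": 5.0, "dp": [-1.15, 2.5, 0.1], "rot": [0, 0, 0]}
    - {"gripper": 5.0, "dp": [-1.15, 2.5, 0.1], "rot": [0, 0, 0]}
    - {"gripper": 5.0, "dp": [-1.0, 2.0, 0.1], "rot": [0, 0, 0]}
    - {"gripper": 5.0, "dp": [0, 0, 0], "rot": [0, 0, 0]}
    - {"gripper": 5.0, "dp": [0, 0, 0], "rot": [0, 0, 0]}

```text
t: 8.4
tool_pos: [0.4628, -0.165, 0.0824]
tool_rot: [-179.4, 1.3, 4.3]
wrist_force: [-0.5, 0.6, -0.2]
width: 0.0499
```

```bash
python3 tgt.py .4685 -.1708 .085
```

```text
8.4 [ 0.4628 -0.165   0.0824] [-179.44    1.28    4.29] 0.0499 dp cm [ 0.52  0.62 -0.27] rot [-0.0097  0.0224  0.005 ]
```

Request:
step_arm:
  motion:
    - {"gripper": 5.0, "dp": [0.52, 0.62, 0], "rot": [-0.01, 0.022, 0.005]}
    - {"gripper": 5.0, "dp": [0, 0, 0], "rot": [0, 0, 0]}
    - {"gripper": 5.0, "dp": [0, 0, 0], "rot": [0, 0, 0]}

```text
t: 8.65
tool_pos: [0.4672, -0.1685, 0.0786]
tool_rot: [-179.8, 0.3, 4.0]
wrist_force: [-0.9, 0.8, 0.1]
width: 0.05
```

```bash
python3 tgt.py .4685 -.1708 .03;python3 -c "
from h import *
save(cap('wrist'),'wrist6')"
```

```text
8.65 [ 0.4672 -0.1685  0.0786] [-179.77    0.28    4.01] 0.05 dp cm [0.14 0.26 4.86] rot [-0.004   0.0049  0.0002]
```

View pics/wrist6.png

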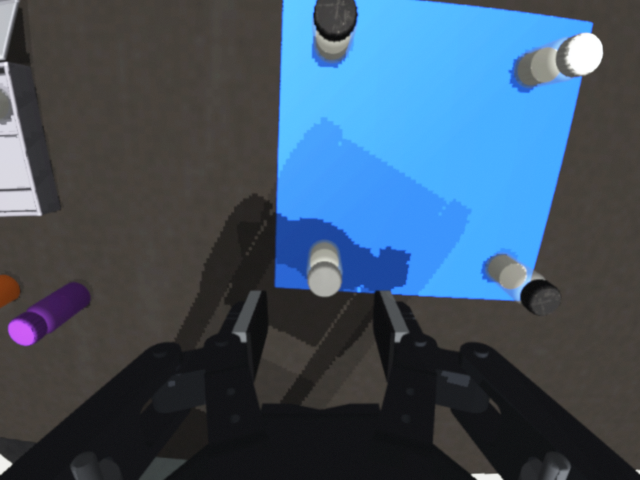

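The white vial is at (325,270), slightly right of centre, which agrees with the computed +2.6 mm offset.

Request:
step_arm:
  motion:
    - {"gripper": 5.0, "dp": [0.14, 0.3, 1.0], "rot": [-0.004, 0.005, 0]}
    - {"gripper": 5.0, "dp": [0, 0, 1.0], "rot": [0, 0, 0]}
    - {"gripper": 5.0, "dp": [0, 0, 1.0], "rot": [0, 0, 0]}
    - {"gripper": 5.0, "dp": [0, 0, 0.5], "rot": [0, 0, 0]}

```text
t: 9.03
tool_pos: [0.4705, -0.1686, 0.0428]
tool_rot: [180.0, -0.1, 4.3]
wrist_force: [0.3, -0.2, -0.1]
width: 0.0502
```

```bash
python3 tgt.py .4685 -.1708 .03
```

```text
9.0333 [ 0.4705 -0.1686  0.0428] [ 1.7999e+02 -1.1000e-01  4.2900e+00] 0.0502 dp cm [-0.22  0.2   1.28] rot [ 0.0002 -0.002   0.0051]
```

Request:
step_arm:
  motion:
    - {"gripper": 5.0, "dp": [-0.25, 0.25, 0.8], "rot": [0, -0.002, 0.005]}
    - {"gripper": 5.0, "dp": [0, 0, 0.4], "rot": [0, 0, 0]}
    - {"gripper": 5.0, "dp": [0, 0, 0.1], "rot": [0, 0, 0]}

```text
t: 9.28
tool_pos: [0.4669, -0.1701, 0.0264]
tool_rot: [-179.9, 0.2, 4.1]
wrist_force: [-0.6, -0.0, 0.5]
width: 0.0497
```

```bash
python3 tgt.py .4685 -.1708 .03
```

```text
9.2833 [ 0.4669 -0.1701  0.0264] [-179.87    0.22    4.06] 0.0497 dp cm [ 0.15  0.08 -0.36] rot [-0.0022  0.0039  0.001 ]
```

Request:
step_arm:
  motion:
    - {"gripper": 5.0, "dp": [0.15, 0.08, -0.36], "rot": [-0.002, 0.004, 0]}
    - {"gripper": 1.5, "dp": [0, 0, 0], "rot": [0, 0, 0]}
    - {"gripper": 1.5, "dp": [0, 0, 0], "rot": [0, 0, 0]}
    - {"gripper": 1.5, "dp": [0, 0, 0], "rot": [0, 0, 0]}
    - {"gripper": 1.5, "dp": [0, 0, 0], "rot": [0, 0, 0]}
    - {"gripper": 1.5, "dp": [0, 0, 0], "rot": [0, 0, 0]}
    - {"gripper": 1.5, "dp": [0, 0, 0], "rot": [0, 0, 0]}
  squeeze: 30

```text
t: 9.87
tool_pos: [0.4695, -0.1715, 0.0317]
tool_rot: [179.9, -0.2, 4.0]
wrist_force: [0.1, -0.9, -0.2]
width: 0.0191
```

```bash
python3 tgt.py .5155 .0385 .12
```

```text
9.8667 [ 0.4695 -0.1715  0.0317] [ 1.7993e+02 -1.6000e-01  4.0200e+00] 0.0191 dp cm [  6.09 -20.61  -8.84] rot [ 0.0012 -0.0028  0.0004]
```

Request:
step_arm:
  motion:
    - {"gripper": 1.5, "dp": [0, 0, -2.5], "rot": [0, 0, 0]}
    - {"gripper": 1.5, "dp": [0, 0, -2.5], "rot": [0, 0, 0]}
    - {"gripper": 1.5, "dp": [0, 0, -2.5], "rot": [0, 0, 0]}
    - {"gripper": 1.5, "dp": [0.75, -2.5, -0.3], "rot": [0, 0, 0]}
    - {"gripper": 1.5, "dp": [0.75, -2.5, 0], "rot": [0, 0, 0]}
    - {"gripper": 1.5, "dp": [0.75, -2.5, 0], "rot": [0, 0, 0]}
    - {"gripper": 1.5, "dp": [0.75, -2.5, 0], "rot": [0, 0, 0]}
    - {"gripper": 1.5, "dp": [0.75, -2.5, 0], "rot": [0, 0, 0]}
    - {"gripper": 1.5, "dp": [0.75, -2.5, 0], "rot": [0, 0, 0]}
    - {"gripper": 1.5, "dp": [0.75, -2.5, 0], "rot": [0, 0, 0]}
    - {"gripper": 1.5, "dp": [0.5, -2.0, 0], "rot": [0, 0, 0]}
    - {"gripper": 1.5, "dp": [0, 0, 0], "rot": [0, 0, 0]}
    - {"gripper": 1.5, "dp": [0, 0, 0], "rot": [0, 0, 0]}

```text
t: 10.95
tool_pos: [0.5158, 0.0348, 0.1153]
tool_rot: [179.9, -0.4, 3.8]
wrist_force: [-0.7, -0.1, -0.9]
width: 0.0191
```

```bash
python3 tgt.py .5150 .0387 .10
```

```text
10.95 [0.5158 0.0348 0.1153] [179.91  -0.42   3.77] 0.0191 dp cm [-0.06 -0.39  1.53] rot [ 0.0015 -0.0073 -0.004 ]
```

Request:
step_arm:
  motion:
    - {"gripper": 1.5, "dp": [-0.05, -0.4, 1.0], "rot": [0, -0.007, -0.004]}
    - {"gripper": 1.5, "dp": [0, 0, 1.0], "rot": [0, 0, 0]}
    - {"gripper": 1.5, "dp": [0, 0, 0.5], "rot": [0, 0, 0]}
    - {"gripper": 1.5, "dp": [0, 0, 0], "rot": [0, 0, 0]}

```text
t: 11.28
tool_pos: [0.5145, 0.0368, 0.0875]
tool_rot: [179.8, 0.1, 3.9]
wrist_force: [-0.4, -0.1, -0.7]
width: 0.0192
```

```bash
python3 tgt.py .5150 .0387 .055;python3 -c "
from h import *
save(cap('wrist'),'wrist7')"
```

```text
11.2833 [0.5145 0.0368 0.0875] [1.7984e+02 6.0000e-02 3.8900e+00] 0.0192 dp cm [ 0.07 -0.2   3.25] rot [ 0.0027  0.0011 -0.0019]
```

View pics/wrist7.png

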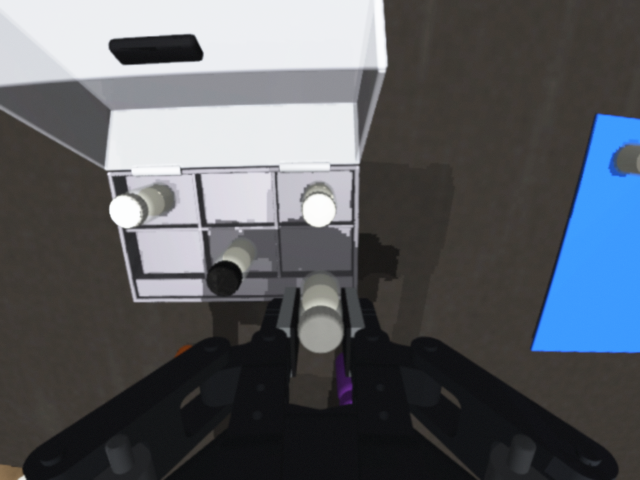

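The vial is held upright at (320,310). The target compartment at (318,250) is free, and the first placed vial stands at (320,205).

Request:
step_arm:
  motion:
    - {"gripper": 1.5, "dp": [0.05, -0.25, 1.0], "rot": [0.003, 0, -0.002]}
    - {"gripper": 1.5, "dp": [0, 0, 1.0], "rot": [0, 0, 0]}
    - {"gripper": 1.5, "dp": [0, 0, 0.5], "rot": [0, 0, 0]}

```text
t: 11.58
tool_pos: [0.5158, 0.0378, 0.0619]
tool_rot: [180.0, -0.1, 3.9]
wrist_force: [0.2, 1.0, -1.6]
width: 0.0191
```

```bash
python3 tgt.py .5150 .0387 .0325
```

```text
11.5833 [0.5158 0.0378 0.0619] [ 1.7999e+02 -1.1000e-01  3.8600e+00] 0.0191 dp cm [-0.08 -0.09  2.94] rot [ 0.0001 -0.0019 -0.0025]
```

Request:
step_arm:
  motion:
    - {"gripper": 1.5, "dp": [-0.1, -0.1, 1.0], "rot": [0, -0.002, -0.002]}
    - {"gripper": 1.5, "dp": [-0.05, 0, 1.0], "rot": [0, 0, 0]}
    - {"gripper": 1.5, "dp": [-0.05, 0, 0.5], "rot": [0, 0, 0]}

```text
t: 11.83
tool_pos: [0.5132, 0.0384, 0.0336]
tool_rot: [180.0, 0.1, 3.9]
wrist_force: [0.1, -0.0, 0.0]
width: 0.0193
```

```bash
python3 tgt.py .5150 .0387 .0317
```

```text
11.8333 [0.5132 0.0384 0.0336] [1.80e+02 8.00e-02 3.95e+00] 0.0193 dp cm [ 0.18 -0.02  0.19] rot [ 0.0001  0.0014 -0.0009]
```

Request:
step_arm:
  motion:
    - {"gripper": 1.5, "dp": [0.15, 0, 0.3], "rot": [0, 0.001, 0]}
    - {"gripper": 1.5, "dp": [0, 0, 0.1], "rot": [0, 0, 0]}
    - {"gripper": 1.5, "dp": [0, 0, 0], "rot": [0, 0, 0]}

```text
t: 12.08
tool_pos: [0.5144, 0.0386, 0.0307]
tool_rot: [180.0, 0.1, 4.0]
wrist_force: [-0.4, -0.1, -0.4]
width: 0.0187
```

```bash
python3 tgt.py .5150 .0387 .0317; python3 -c "
from h import *
print(ctrl.observe()['wrist_force'])"
```

```text
12.0833 [0.5144 0.0386 0.0307] [1.80e+02 1.30e-01 3.97e+00] 0.0187 dp cm [ 0.06 -0.   -0.1 ] rot [ 0.      0.0023 -0.0005]
[-0.39164678 -0.13270787 -0.41769106]
```

Request:
step_arm:
  motion:
    - {"gripper": 3.4, "dp": [0, 0, 0], "rot": [0, 0, 0]}
    - {"gripper": 3.4, "dp": [0, 0, 0], "rot": [0, 0, 0]}
    - {"gripper": 3.4, "dp": [0, 0, 0], "rot": [0, 0, 0]}
    - {"gripper": 3.4, "dp": [0, 0, -1.5], "rot": [0, 0, 0]}
    - {"gripper": 3.4, "dp": [0, 0, -2.5], "rot": [0, 0, 0]}
    - {"gripper": 3.4, "dp": [0, 0, -2.5], "rot": [0, 0, 0]}
    - {"gripper": 3.4, "dp": [0, 0, -2.5], "rot": [0, 0, 0]}
    - {"gripper": 1.0, "dp": [0, 0, -2.5], "rot": [0, 0, 0]}
    - {"gripper": 0.0, "dp": [-1.0, 0, -2.5], "rot": [0, 0, 0]}
    - {"gripper": 0.0, "dp": [-1, 0, -2], "rot": [0, 0, 0]}
    - {"gripper": 0.0, "dp": [0, 0, 0], "rot": [0, 0, 0]}
    - {"gripper": 0.0, "dp": [0, 0, 0], "rot": [0, 0, 0]}

```text
t: 13.08
tool_pos: [0.4932, 0.0375, 0.1932]
tool_rot: [-180.0, 0.5, 4.0]
wrist_force: [-0.6, -0.3, 0.4]
width: -0.0002
```

```bash
python3 tgt.py .5150 .0387 .2;python3 -c "
from h import *
import pickle
for n in ['wrist','top','scene']:
  c=cap(n);save(c,n+'8');pickle.dump(c,open(n+'8.pkl','wb'))"
```

```text
13.0833 [0.4932 0.0375 0.1932] [-179.96    0.49    3.99] -0.0002 dp cm [ 2.18  0.03 -0.7 ] rot [-0.0007  0.0086 -0.0002]
```

View pics/wrist8.png

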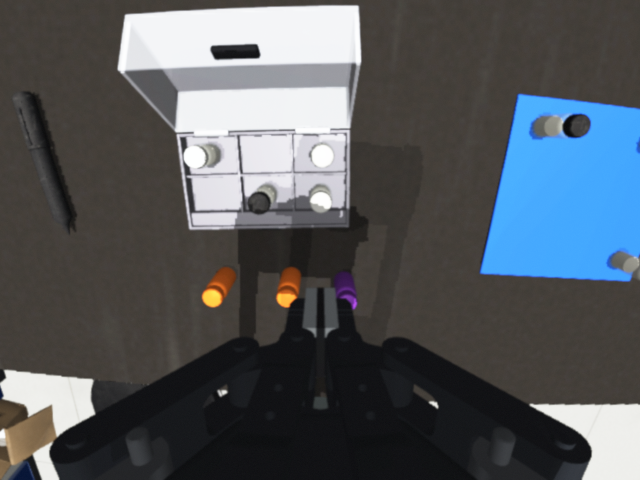

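View pics/scene8.png

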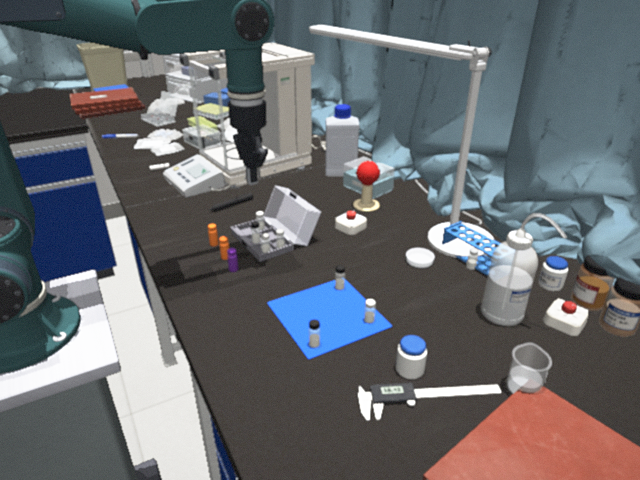

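Three whites (wrist view (199,156), (321,155), (320,198)) and the black at (262,200) stand in the case. The mat keeps two blacks and one white. Next I need the lid angle and the timer's position.

```bash
python3 - <<'E'
from h import *
import pickle
c=pickle.load(open('wrist8.pkl','rb'))
th=np.radians(4);ex=np.array([np.cos(th),np.sin(th),0]);ey=np.array([-np.sin(th),np.cos(th),0]);t=np.array([.53006,.0897,0])
def incase(p): p=p-t; return np.array([p@ex,p@ey,p[2]])
for uv,r in [((240,9.5),99.75),((241,67),90)]:
  o,d=ray(c,*uv);
  best=[]
  for s in np.linspace(.1,.6,5001):
    q=incase(o+d*s); best.append((np.hypot(q[0]*1000-39,q[2]*1000-18)-r,*q))
  b=np.array(best);i=np.where(np.diff(np.sign(b[:,0])))[0]
  for k in i:
    q=b[k,1:]; a=np.arctan2(q[2]-.018,q[0]-.039); print(uv,q, 'theta',np.pi-a-(np.arctan2(43,90) if r>95 else 0))
c=pickle.load(open('top0.pkl','rb'))
for p in [(257,154),(285,154),(260,183),(288,178),(270,166)]: w=onz(c,*p,.03);print('timer',w[:2],incase(w)[:2])
from tgt import go
for x,y,z in [(.155,0,.2),(.155,0,.065)]: go(*(t+ex*x+ey*y+[0,0,z]))
cv2.imwrite('pics/sc8.png',cv2.resize(pickle.load(open('scene8.pkl','rb'))['color'][170:280,200:380,::-1],None,fx=4,fy=4,interpolation=cv2.INTER_CUBIC))
E
```

```text
(240, 9.5) [0.11511258 0.0021298  0.08254004] theta 1.9925747357235715
(240, 9.5) [0.13835477 0.01773349 0.00928874] theta 2.783335030937451
(241, 67) [ 0.07740214 -0.00030259  0.09940328] theta 2.011591093774493
(241, 67) [ 0.1027399   0.03129029 -0.04543987] theta 3.9246317123407097
timer [0.78089873 0.07813359] [ 0.24942087 -0.02903586]
timer [0.77945046 0.01328152] [ 0.24345227 -0.09362892]
timer [0.71113458 0.07007469] [ 0.17926449 -0.03220863]
timer [0.72175334 0.00616693] [ 0.18539941 -0.09670144]
timer [0.75119748 0.04762542] [ 0.21766383 -0.05739786]
13.2333 [0.4926 0.0375 0.1914] [-179.93    0.7     3.99] -0.0 dp cm [19.59 -4.95 -1.09] rot [-0.0012  0.0122 -0.0001]
13.2333 [0.4926 0.0375 0.1914] [-179.93    0.7     3.99] -0.0 dp cm [19.76 -4.93 12.41] rot [-0.0012  0.0122 -0.0001]
```

View pics/sc8.png

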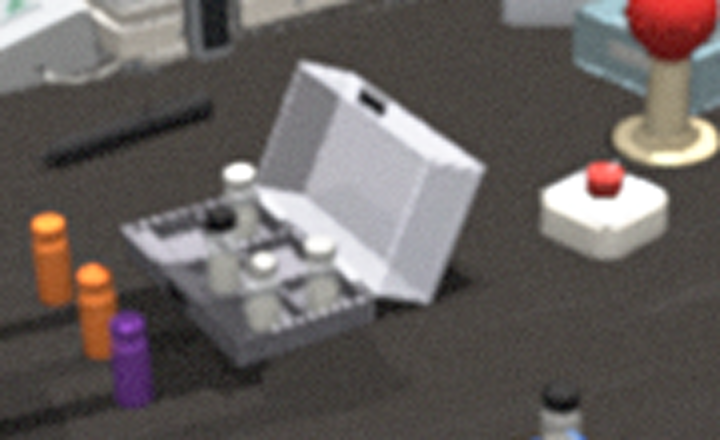

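Request:
step_arm:
  motion:
    - {"gripper": 0, "dp": [2.4, -0.65, -0.3], "rot": [0, 0.012, 0]}
    - {"gripper": 0, "dp": [2.4, -0.65, -0.1], "rot": [0, 0, 0]}
    - {"gripper": 0, "dp": [2.4, -0.65, -0.1], "rot": [0, 0, 0]}
    - {"gripper": 0, "dp": [2.4, -0.65, 0], "rot": [0, 0, 0]}
    - {"gripper": 0, "dp": [2.4, -0.65, 0], "rot": [0, 0, 0]}
    - {"gripper": 0, "dp": [2.4, -0.65, 0], "rot": [0, 0, 0]}
    - {"gripper": 0, "dp": [2.4, -0.65, 0], "rot": [0, 0, 0]}
    - {"gripper": 0, "dp": [2.0, -0.6, 0], "rot": [0, 0, 0]}
    - {"gripper": 0, "dp": [0, 0, 0], "rot": [0, 0, 0]}
    - {"gripper": 0, "dp": [0, 0, 0], "rot": [0, 0, 0]}

```text
t: 14.07
tool_pos: [0.6782, 0.1046, 0.1663]
tool_rot: [-179.9, 2.2, 3.9]
wrist_force: [-0.3, -0.0, 0.7]
width: -0.0003
```

```bash
cat > cg.py <<'E'
from tgt import *
th=np.radians(4);ex=np.array([np.cos(th),np.sin(th),0]);ey=np.array([-np.sin(th),np.cos(th),0]);t=np.array([.53006,.0897,0])
if __name__=='__main__':
    x,y,z=[float(a)/1000 for a in sys.argv[1:4]]
    p=ctrl.observe()['tool_pos']-t; print('case mm',np.round([p@ex*1000,p@ey*1000,p[2]*1000],1),'F',np.round(ctrl.observe()['wrist_force'],1))
    go(*(t+ex*x+ey*y+[0,0,z]))
E
python3 cg.py 155 5 70
```

```text
case mm [148.8   4.5 166.3] F [-0.3 -0.   0.7]
14.0667 [0.6782 0.1046 0.1663] [-179.9     2.24    3.92] -0.0003 dp cm [ 1.   -0.03  9.6 ] rot [-0.0019  0.0391 -0.0014]
```

Request:
step_arm:
  motion:
    - {"gripper": 0, "dp": [1.0, 0, 0], "rot": [0, 0.039, 0]}
    - {"gripper": 0, "dp": [0, 0, 1.0], "rot": [0, 0, 0]}
    - {"gripper": 0, "dp": [0, 0, 2.0], "rot": [0, 0, 0]}
    - {"gripper": 0, "dp": [0, 0, 2.0], "rot": [0, 0, 0]}

```text
t: 14.4
tool_pos: [0.6872, 0.1046, 0.1133]
tool_rot: [-179.9, 0.0, 3.9]
wrist_force: [0.8, 0.7, 0.2]
width: 0.0001
```

```bash
python3 cg.py 152 5 70;python3 -c "
from h import *
save(cap('scene'),'scene9')"
```

```text
case mm [157.8   3.9 113.3] F [0.8 0.7 0.2]
14.4 [0.6872 0.1046 0.1133] [-1.7992e+02  1.0000e-02  3.9000e+00] 0.0001 dp cm [-0.57 -0.1   4.33] rot [-0.0014  0.0003 -0.0018]
```

View pics/scene9.png

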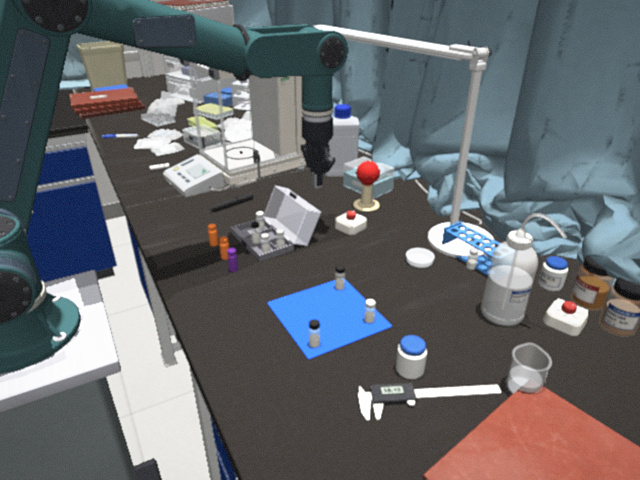

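Request:
step_arm:
  motion:
    - {"gripper": 0, "dp": [-0.4, -0.1, 1.5], "rot": [0, 0, 0]}
    - {"gripper": 0, "dp": [-0.1, 0, 1.5], "rot": [0, 0, 0]}
    - {"gripper": 0, "dp": [0, 0, 0.6], "rot": [0, 0, 0]}
    - {"gripper": 0, "dp": [0, 0, 0], "rot": [0, 0, 0]}

```text
t: 14.78
tool_pos: [0.6721, 0.1035, 0.065]
tool_rot: [-179.9, 1.4, 3.8]
wrist_force: [0.1, 0.7, -0.2]
width: 0.0003
```

```bash
python3 cg.py 126 5 73;python3 -c "
from h import *
save(cap('wrist'),'wrist9')"
```

```text
case mm [142.7   3.9  65. ] F [ 0.1  0.7 -0.2]
14.7833 [0.6721 0.1035 0.065 ] [-179.94    1.35    3.82] 0.0003 dp cm [-1.69 -0.11 -0.76] rot [-0.0011  0.0236 -0.0031]
```

View pics/wrist9.png

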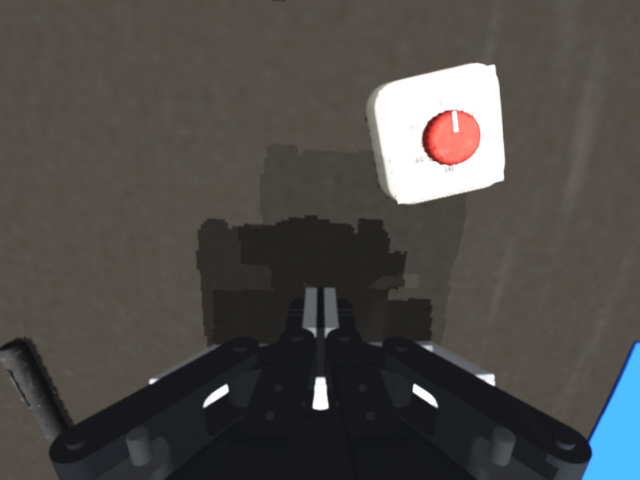

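Request:
step_arm:
  motion:
    - {"gripper": 0, "dp": [-0.8, 0, -0.8], "rot": [0, 0.023, -0.003]}
    - {"gripper": 0, "dp": [-1.0, 0, -0.4], "rot": [0, 0, 0]}
    - {"gripper": 0, "dp": [-1.0, 0, -0.3], "rot": [0, 0, 0]}
    - {"gripper": 0, "dp": [-1.0, 0, -0.3], "rot": [0, 0, 0]}

```text
t: 15.17
tool_pos: [0.6429, 0.1009, 0.0923]
tool_rot: [-179.9, -1.5, 3.9]
wrist_force: [2.5, -0.3, 1.2]
width: 0.0003
```

```bash
python3 cg.py 85 4 95
```

```text
case mm [113.3   3.3  92.3] F [ 2.5 -0.3  1.2]
15.1667 [0.6429 0.1009 0.0923] [-179.92   -1.51    3.94] 0.0003 dp cm [-2.83 -0.07 -0.34] rot [-0.0014 -0.0263 -0.0011]
```

Request:
step_arm:
  motion:
    - {"gripper": 0, "dp": [-1.0, 0, -0.1], "rot": [0, -0.026, 0]}
    - {"gripper": 0, "dp": [-1.0, 0, -0.1], "rot": [0, 0, 0]}
    - {"gripper": 0, "dp": [-1.0, 0, 0], "rot": [0, 0, 0]}
    - {"gripper": 0, "dp": [-0.8, 0, 0], "rot": [0, 0, 0]}

```text
t: 15.5
tool_pos: [0.6096, 0.098, 0.1059]
tool_rot: [-179.9, -1.2, 3.9]
wrist_force: [3.0, -0.3, 2.3]
width: 0.0
```

```bash
python3 cg.py 55 4 100;python3 -c "
from h import *
save(cap('scene'),'scene10')
im=cv2.imread('pics/scene10.png')[150:280,180:400];cv2.imwrite('pics/s10.png',cv2.resize(im,None,fx=3.5,fy=3.5))"
```

```text
case mm [ 79.9   2.8 105.9] F [ 3.  -0.3  2.3]
15.5 [0.6096 0.098  0.1059] [-179.95   -1.21    3.9 ] 0.0 dp cm [-2.5  -0.12  0.54] rot [-0.0009 -0.0211 -0.0018]
```

View pics/s10.png

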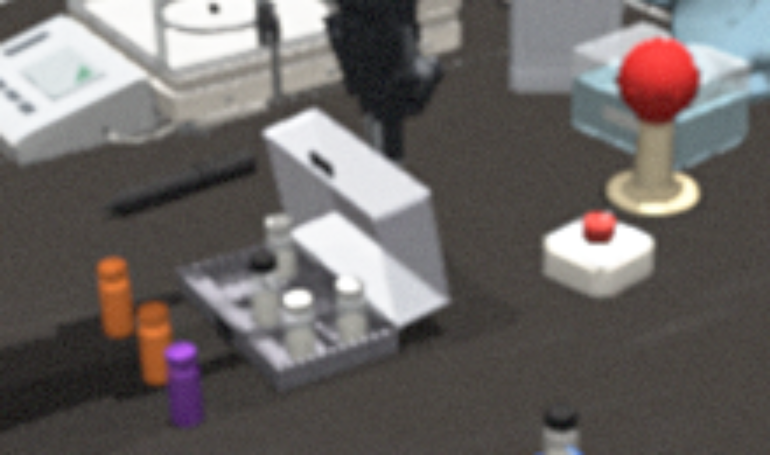

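Request:
step_arm:
  motion:
    - {"gripper": 0, "dp": [-1.0, 0, 0.1], "rot": [0, -0.021, 0]}
    - {"gripper": 0, "dp": [-1.0, 0, 0.2], "rot": [0, 0, 0]}
    - {"gripper": 0, "dp": [-1.0, 0, 0.2], "rot": [0, 0, 0]}

```text
t: 15.8
tool_pos: [0.5775, 0.0958, 0.1023]
tool_rot: [-180.0, 0.1, 3.9]
wrist_force: [0.0, -0.0, 3.1]
width: 0.0001
```

```bash
python3 cg.py 32 4 106
```

```text
case mm [ 47.8   2.8 102.3] F [ 0.  -0.   3.1]
15.8 [0.5775 0.0958 0.1023] [-1.7996e+02  1.1000e-01  3.8900e+00] 0.0001 dp cm [-1.58 -0.12 -0.37] rot [-0.0008  0.002  -0.0018]
```

Request:
step_arm:
  motion:
    - {"gripper": 0, "dp": [-0.9, 0, 0.1], "rot": [0, 0, 0]}
    - {"gripper": 0, "dp": [-0.9, 0, 0.1], "rot": [0, 0, 0]}

```text
t: 15.97
tool_pos: [0.5568, 0.0942, 0.0992]
tool_rot: [-180.0, 0.4, 3.9]
wrist_force: [1.0, -0.3, 1.4]
width: -0.0
```

```bash
python3 cg.py 9 4 97;python3 -c "
from h import *
save(cap('scene'),'scene11')
im=cv2.imread('pics/scene11.png')[150:280,180:400];cv2.imwrite('pics/s11.png',cv2.resize(im,None,fx=3.5,fy=3.5))"
```

```text
case mm [27.   2.7 99.2] F [ 1.  -0.3  1.4]
15.9667 [0.5568 0.0942 0.0992] [-179.97    0.41    3.89] -0.0 dp cm [-1.8  -0.13  0.23] rot [-0.0005  0.0072 -0.0019]
```

View pics/s11.png

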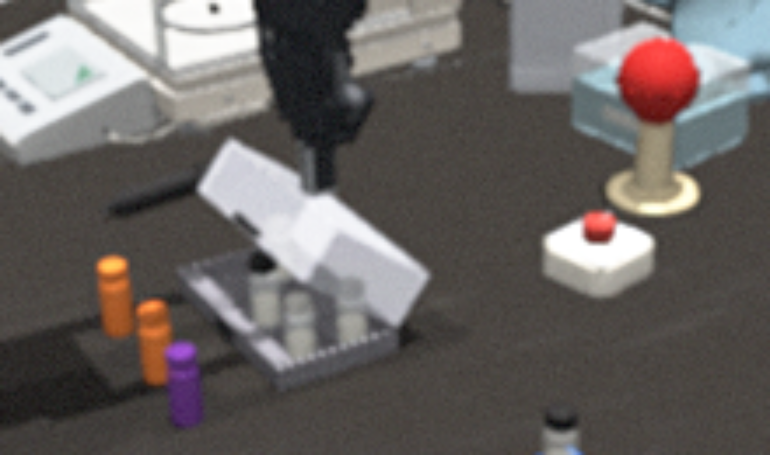

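The lid is at about 0.6 rad, the finger is on its top plate, and the vials are undisturbed. Continuing along the arc.

Request:
step_arm:
  motion:
    - {"gripper": 0, "dp": [-0.9, 0, 0.3], "rot": [0, 0.007, 0]}
    - {"gripper": 0, "dp": [-0.9, 0, 0.5], "rot": [0, 0, 0]}

```text
t: 16.18
tool_pos: [0.5354, 0.0927, 0.0899]
tool_rot: [-180.0, 0.4, 3.9]
wrist_force: [0.3, 0.1, 0.7]
width: -0.0001
```

```bash
python3 cg.py -7 4 85
```

```text
case mm [ 5.6  2.7 89.9] F [0.3 0.1 0.7]
16.1833 [0.5354 0.0927 0.0899] [-179.99    0.37    3.9 ] -0.0001 dp cm [-1.26 -0.13  0.49] rot [-0.0002  0.0064 -0.0018]
```

Request:
step_arm:
  motion:
    - {"gripper": 0, "dp": [-0.9, 0, 0.7], "rot": [0, 0.006, 0]}
    - {"gripper": 0, "dp": [-0.9, 0, 0.7], "rot": [0, 0, 0]}

```text
t: 16.35
tool_pos: [0.5151, 0.0913, 0.0745]
tool_rot: [-180.0, 0.3, 3.9]
wrist_force: [0.3, -0.4, -0.3]
width: 0.0001
```

```bash
python3 cg.py -20 4 69
```

```text
case mm [-14.8   2.6  74.5] F [ 0.3 -0.4 -0.3]
16.35 [0.5151 0.0913 0.0745] [-180.      0.27    3.89] 0.0001 dp cm [-0.52 -0.14  0.55] rot [-0.0001  0.0047 -0.0018]
```

Request:
step_arm:
  motion:
    - {"gripper": 0, "dp": [-0.8, 0, 0.3], "rot": [0, 0.004, 0]}
    - {"gripper": 0, "dp": [0, 0, 0.4], "rot": [0, 0, 0]}
    - {"gripper": 0, "dp": [0, 0, 0.2], "rot": [0, 0, 0]}

```text
t: 16.6
tool_pos: [0.5036, 0.0906, 0.069]
tool_rot: [180.0, 0.4, 3.9]
wrist_force: [0.7, 0.2, 8.2]
width: 0.0
```

```bash
python3 cg.py -25 4 69;python3 -c "
from h import *
save(cap('scene'),'scene12')
im=cv2.imread('pics/scene12.png')[150:280,180:400];cv2.imwrite('pics/s12.png',cv2.resize(im,None,fx=3.5,fy=3.5))"
```

```text
case mm [-26.3   2.7  69. ] F [0.7 0.2 8.2]
16.6 [0.5036 0.0906 0.069 ] [179.99   0.38   3.91] 0.0 dp cm [ 0.13 -0.13 -0.  ] rot [ 0.0002  0.0066 -0.0016]
```

View pics/s12.png

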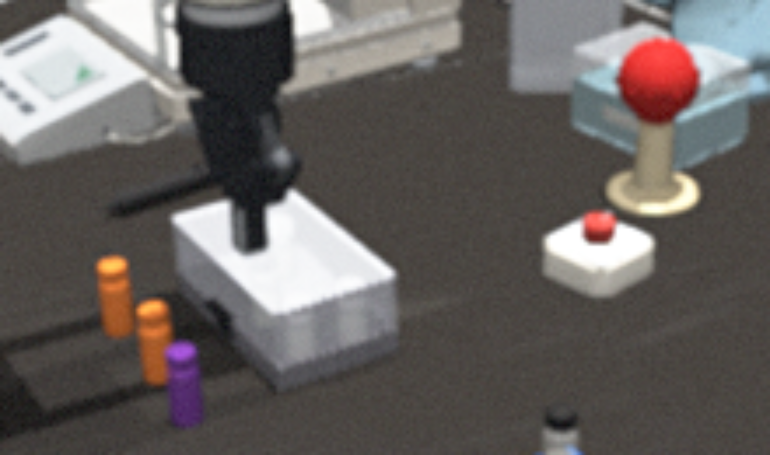

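The lid is shut: the tip is at 61 mm with 8 N of resistance. One light extra press, then retreat.

Request:
step_arm:
  motion:
    - {"gripper": 0, "dp": [0, 0, 0.1], "rot": [0, 0, 0]}
    - {"gripper": 0, "dp": [0, 0, 0], "rot": [0, 0, 0]}
    - {"gripper": 0, "dp": [0, 0, -1.5], "rot": [0, 0, 0]}
    - {"gripper": 0, "dp": [0, 0, -2.5], "rot": [0, 0, 0]}
    - {"gripper": 0, "dp": [0, 0, -2.5], "rot": [0, 0, 0]}
    - {"gripper": 0, "dp": [-0.5, 0, -2.5], "rot": [0, 0, 0]}
    - {"gripper": 0, "dp": [-1.5, 1.0, -2.5], "rot": [0, 0, 0]}
    - {"gripper": 0, "dp": [-1.5, 1.0, -2.0], "rot": [0, 0, 0]}
    - {"gripper": 0, "dp": [-1.5, 1.0, -2.0], "rot": [0, 0, 0]}
    - {"gripper": 0, "dp": [0, 0, 0], "rot": [0, 0, 0]}
    - {"gripper": 0, "dp": [0, 0, 0], "rot": [0, 0, 0]}
    - {"gripper": 0, "dp": [0, 0, 0], "rot": [0, 0, 0]}

```text
t: 17.65
tool_pos: [0.4471, 0.0569, 0.2185]
tool_rot: [-179.9, 2.7, 4.0]
wrist_force: [0.3, -0.4, -0.3]
width: -0.0001
```

```bash
python3 -c "
from h import *
c=cap('wrist');save(c,'wrist13');b=cap('scene');save(b,'scene13')
th=np.radians(4);Rt=np.array([[np.cos(th),-np.sin(th)],[np.sin(th),np.cos(th)]]);t=np.array([.53006,.0897])
print(np.round(proj(c,[[*(Rt@q+t),.061] for q in [(-.051,.078),(-.051,-.078),(.039,-.078),(.039,.078)]])))
im=cv2.imread('pics/scene13.png')[150:370,180:440];cv2.imwrite('pics/s13.png',cv2.resize(im,None,fx=2.7,fy=2.7))"
```

```text
[[200. 179.]
 [379. 178.]
 [385.  64.]
 [187.  65.]]
```

View pics/wrist13.png

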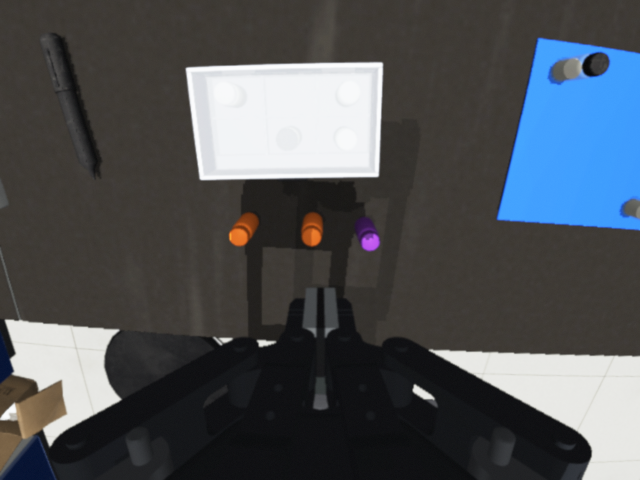

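View pics/s13.png

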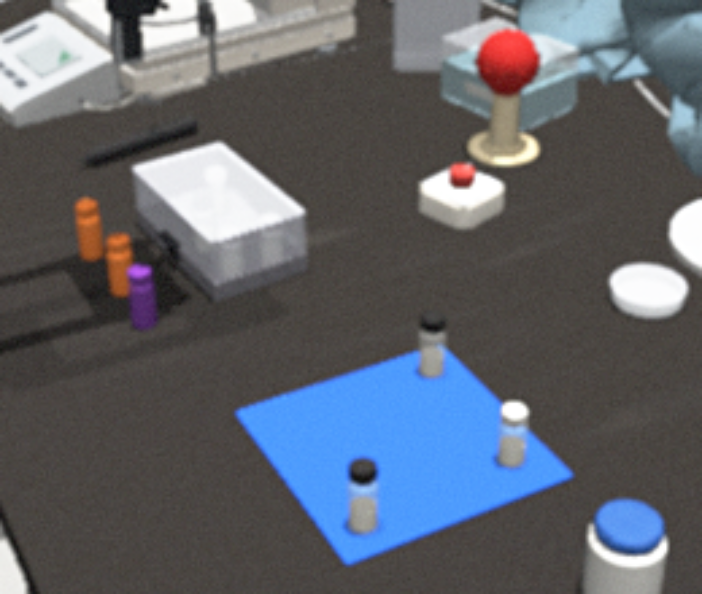

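The lid's outline, corners (202,179), (378,177), (383,63) and (187,68), matches the shut-lid projection to within about 3 px. Four upright vials show through it, and the mat holds two blacks and one white. Handing in.

```bash
python3 -c "
from plant import ctrl
print(ctrl.finish_job())"
```

```text
the job is handed in; nothing more can be done
None
```

I moved two white-capped vials from the mat into the case's two y = -50 mm compartments. With the one already there, the case now holds three. I then closed the lid from behind with the shut fingers and handed the job in at about 18 s; no verdict is given.

**Lid:** it read as shut. The fingertip stopped at 61 mm, the shut height, against about 8 N, and the lid's outline matched the shut projection to within about 3 px. I did not measure its angle directly.

**Vials:** three white vials and one black vial show upright through the lid. One white and two black vials stand on the mat.

**Bystanders:** the marker, timer, jar and the orange and purple look-alikes appear unmoved by eye.

**Checks that disagreed:** the case fit had residuals of about 2 mm, within the calibration. Some rows fell short or drifted by up to about 8 mm, and I corrected these before each grasp and release.

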